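Gauge the nest, then load the lever covers badge up

TASK

First check the white nest: slide the orange gauge's steel blade into the gap in its gauging block until the red line is level with the mouth, pause there for a second, then draw it out and lay it flat in the middle of its black pad. Then move every lever cover from the blue rack to the white nest, one to a row, tab up, centred and leaning squarely back on the two sloped rests with its silver badge facing up and out, turning over those that show their yellow-dotted back. Leave the screwdriver, bottle and jar where they are.

Things in the scene. Friction and masses are not known exactly. Their poses are not given: they have to be found in the camera images.
- rack: blue fixed rack, plate 310 x 150 x 12 mm; origin under its centre, x the way its covers face (about world -y). 4 rows (x = -105, -35, 35, 105 mm) of two rests 16 mm wide at y = -45, 45 mm: ledge 20 mm deep, backrest 44 mm up the slope, inner corner 50 mm high. Covers lean in it at 65 degrees from horizontal, foot on the ledge, upper face up and to +x, tab edge to -x
- nest: white fixed nest on an aluminium plate 310 x 150 x 12 mm; origin under its centre, x the way its covers are to face (about world +y); the same four rows of rests as the rack, at the same places. At its +x end stands a white gauging block 50 mm (x) x 60 mm (y), 46 mm high, with a yellow band on its top over the gap
- nest_row0 (a point): row at x = -105 mm of the white nest: where the middle (origin) of a well-seated cover comes to lie, 79 mm above the bench (29 mm above the seat's corner, up the slope); axes as the nest's
- nest_row1 (a point): row at x = -35 mm of the white nest: where the middle (origin) of a well-seated cover comes to lie, 79 mm above the bench (29 mm above the seat's corner, up the slope); axes as the nest's
- nest_row2 (a point): row at x = 35 mm of the white nest: where the middle (origin) of a well-seated cover comes to lie, 79 mm above the bench (29 mm above the seat's corner, up the slope); axes as the nest's
- nest_row3 (a point): row at x = 105 mm of the white nest: where the middle (origin) of a well-seated cover comes to lie, 79 mm above the bench (29 mm above the seat's corner, up the slope); axes as the nest's
- nest_gap (a point): middle of the mouth of the gap in the gauging block, 32 mm above the bench; the gap is 32 mm wide (nest y), 12 mm high, 50 mm deep, and is entered towards the nest's -x; axes as the nest's
- gauge: gauge: orange handle 90 x 26 x 18 mm with a flat steel blade 60 mm long, 20 mm wide, 5 mm thick at mid-height of its front end (blade centre 9 mm above the handle's underside); a red line 4 mm wide across the blade, its edge nearer the tip 36 mm and its far edge 40 mm from the tip. Origin at the middle of the handle's underside, x towards the blade's tip, z up; it lies on the pad
- gauge_tip (a point): middle of the blade's tip, 105 mm ahead of the gauge's origin, 9 mm above it
- pad: black rubber pad 200 x 120 x 3 mm, fixed, home of the gauge; origin under its centre, the 200 mm along x
- cover_a: lever cover: black hat-shaped plate 10 mm thick, 100 g: foot strip 130 x 30 mm, grip tab 84 x 30 mm centred above it (60 mm tall). Badge face: silver bar 64 x 18 mm; back: two yellow discs. Origin mid-plate, 30 mm from the foot edge; x along its length, y to the tab's edge, z out of the badge face. Starts leaning in a rack row, back or badge up; may be absent
- cover_b: lever cover: black hat-shaped plate 10 mm thick, 100 g: foot strip 130 x 30 mm, grip tab 84 x 30 mm centred above it (60 mm tall). Badge face: silver bar 64 x 18 mm; back: two yellow discs. Origin mid-plate, 30 mm from the foot edge; x along its length, y to the tab's edge, z out of the badge face. Starts leaning in a rack row, back or badge up; may be absent
- cover_c: lever cover: black hat-shaped plate 10 mm thick, 100 g: foot strip 130 x 30 mm, grip tab 84 x 30 mm centred above it (60 mm tall). Badge face: silver bar 64 x 18 mm; back: two yellow discs. Origin mid-plate, 30 mm from the foot edge; x along its length, y to the tab's edge, z out of the badge face. Starts leaning in a rack row, back or badge up; may be absent
- cover_d: lever cover: black hat-shaped plate 10 mm thick, 100 g: foot strip 130 x 30 mm, grip tab 84 x 30 mm centred above it (60 mm tall). Badge face: silver bar 64 x 18 mm; back: two yellow discs. Origin mid-plate, 30 mm from the foot edge; x along its length, y to the tab's edge, z out of the badge face. Starts leaning in a rack row, back or badge up; may be absent
- driver: green and black power screwdriver, 220 mm long, 38 mm thick, lying beyond the racks, to be left alone; origin under its middle, x towards its bit
- grease: white bottle with a red cap, 56 mm across, 120 mm tall, to be left alone; origin at its foot
- jar: jar, 64 mm across, 70 mm tall, to be left alone; origin at its foot
There are look-alikes about, which are no part of the job. What is shaped like the cover_d but pink is not meant. What is shaped like the cover_c but green is not meant.

How it is judged:
By the outcome, as a careful person would: the job done as asked, in the order asked, and still so for the second after the job is handed in, with the robot touching nothing.
Of cover_a, cover_b, cover_c, cover_d only 3 to 4 are there at a start; the rules pass over those that are not, and their reading is None.
At some moment in a run one of gauge may be knocked a few centimetres aside while the robot is not near it.
It also fails if it takes over 210 s, if anything falls off the work surface, if the arm or the gripper's body presses on something with over 40 N, if the wrist force passes 120 N, or if a joint passes its speed limit or range.

ROBOT

A 6-joint arm with a two-finger parallel gripper is mounted at the origin on the work surface. World frame = base frame: x ahead of the robot, y to its left, z up, the work surface at z = 0. Lengths are in m, angles in rad, forces in N, time in s.
With the tool pointing down it reaches from about 0.3 to 0.775 m from the base axis. Payload 14.6 kg.
Tool frame: the origin (TCP) lies on the centre line of the jaws, within the pads' length; the fingertips stand 19 mm ahead of it and the grasp point (between the pads) is the TCP; z points along the fingers, y is the line along which they close (so a half turn about z gives the same grasp; the last joint's range is limited). The gripper opens to 94 mm and grips with 3 to 60 N. Pads are 16 mm wide; open, the fingers measure 119 mm over their backs; the gripper's body (75 mm by 177 mm) begins 78 mm behind the grasp point.
Start: joints at [-1.186, 0.3, 1.521, -0, 1.321, -0.067], TCP at [0.24, -0.495, 0.224] pointing down, gripper open.
Joint ranges: [-3.03, 3.03], [-0.79, 2.21], [0.23, 2.52], [-1.04, 4.18], [0, 3.07], [-2.55, 2.55]. Speed limits (rad/s): [2.22, 2.22, 2.57, 3.14, 3.14, 3.14].

INTERFACE

Orientations are given as [roll, pitch, yaw] about the fixed x, y, z axes, in that order (R = Rz(yaw) Ry(pitch) Rx(roll)).
In Python, from station import get_obs, camera, workorder gives the robot as it stands.
- The arm moves only by the tool play_rows, never from a script. Its argument "motion" is a list that holds one entry, the list of rows, each a list of 7 numbers: the shift along the tool's x, y, z as a fraction of full scale, then the turn, a rotation vector about the tool's x, y, z as a fraction of full scale, then the opening, from -1 (shut) to 1 (fully open). In form: [[[x, y, z, ax, ay, az, grip], ...]]. A call has 1 to 10 rows; each row is the pose to reach, as a shift and turn from the pose commanded when the call began, along the tool's axes at that moment, turning the shorter way round; what a row does not reach only later rows make up. Full scale, the value 1, is 0.25 m for a shift and 2 pi rad for a turn. A row lasts 1/10 s, in which the tool goes at most 50 mm and 8.59 degrees, less where a joint would pass 70% of its speed; a pose out of reach is approached as far as the arm can. A call with a number of a shift or a turn outside -1 to 1 is refused whole. A call with a gripper value outside its range is refused whole. The fingers move at their own pace and stop on an object; "grip_force" is the grip in N (left out, the last holds). Time passes only in rows, so rows that repeat a pose let the fingers close. It gives the time, the measured TCP pose, the force, the opening and the grip force at its end, in the units of the state.
- get_obs(): the state, without advancing time (a new reading comes with each control period).
- camera(name): name is "scene" or "top" or "wrist"; returns a dict with "frame" (400x640x3 uint8, red, green, blue), "z_map" (400x640 float32, m along the optical axis (not along the pixel's ray), 0 where there is no reading), "camera_matrix" (3x3 intrinsics, pixels), "T" (4x4, takes a point from camera to world coordinates); the wrist camera has in their place "T_tool_cam" (4x4, takes a point from camera to tool coordinates, whose origin is the TCP and whose axes are the flange's). Camera axes: x right, y up, looking along -z (the intrinsics and any distortion apply to the point x, -y, -z); pixel columns grow to the right and rows downward; lengths in m; the calibration is good to about 2 mm. A picture is of the moment at which its call begins: read the wrist's pose just before it.
- workorder.hand_in(): hands the job in; it is judged then, once.
The state is a dict: "time_s": time; "qpos": joint angles; "joint_vel": joint speeds; "tau": joint torques, N m; "ee_pos": TCP position; "eef_rot": TCP orientation; "force": force on the tool from outside, world axes, zero at the start; "moment": the same for the moment, N m; "grip_width": finger opening in m; "grip_force": force on a finger pad.
Only numpy, scipy, OpenCV 4.12 (cv2) and the standard library are available. Lean on these libraries where they do the work, as an engineer would, in place of code of your own. Each camera call takes 0.05 s, during which the arm holds its last target. There are 200 camera calls.

## Working session

There is one attempt and no reset: what is moved stays moved. The work goes in short steps, Python scripts to look and compute and a tool call to move; the robot and the scene stay as the last step left them, time stands still between calls to the robot, and variables do not carry over. Pictures are saved under pics/ and viewed, at most 14 in all, crops included, and the job is handed in when it is done.

Besides the shell and the picture viewer there is one more tool, called after ">>>" as a command line: name --argument value ..., lists and objects as JSON in quotes. play_rows: Moves the arm, as the interface text tells. Its arguments: {"type":"object","properties":{"motion":{"type":"array"},"grip_force":{"type":"number"}},"required":["motion"]}

```bash
ls; mkdir -p pics; cat > h.py <<'E'
import numpy as np, cv2
from scipy.spatial.transform import Rotation as R
from station import get_obs, camera, workorder
def cam(name):
    o=get_obs(); c=camera(name)
    if name=='wrist':
        T=np.eye(4);T[:3,:3]=R.from_euler('xyz',o['eef_rot']).as_matrix();T[:3,3]=o['ee_pos']
        c['T']=T@c['T_tool_cam']
    return c
def world(c):
    z=c['z_map'];K=c['camera_matrix'];v,u=np.mgrid[:z.shape[0],:z.shape[1]]
    P=np.stack([(u-K[0,2])/K[0,0]*z,-(v-K[1,2])/K[1,1]*z,-z],-1)
    W=P@c['T'][:3,:3].T+c['T'][:3,3]; W[z<=0]=np.nan
    return W
def save(c,n): cv2.imwrite('pics/'+n+'.png',c['frame'][...,::-1])
def load(n): return np.load('pics/'+n+'.npz',allow_pickle=True)['c'].item()
def keep(c,n): np.savez('pics/'+n+'.npz',c=c); save(c,n)
E
python3 - <<'E'
from h import *
o=get_obs();print(o)
for n in('top','scene'):
    c=cam(n);keep(c,n+'0');print(n,c['camera_matrix'],c['T'],[k for k in c])
E
```

```text
pics
{'time_s': 0.0, 'qpos': array([-1.18558207e+00,  3.00503766e-01,  1.52159032e+00, -2.00279974e-05,
        1.32069155e+00, -6.65682490e-02]), 'joint_vel': array([ 0.00039396, -0.00058586,  0.00115074,  0.00050242, -0.00053078,
        0.00057375]), 'tau': array([-6.95366889e-04, -5.31808126e+01, -3.52742708e+01,  7.08305743e-02,
        2.44302111e-02, -7.99634245e-05]), 'ee_pos': array([ 0.2400306 , -0.49458877,  0.22386449]), 'eef_rot': array([-3.14040103e+00, -5.99999447e-05,  4.51787443e-01]), 'force': array([0.62551665, 0.3551779 , 0.25778858]), 'moment': array([ 0.05672781, -0.01590688,  0.04175506]), 'grip_force': 0.0, 'grip_width': 0.09391170109569716}
top [[362.93937098   0.         320.27983025]
 [  0.         362.93937098 200.99255102]
 [  0.           0.           1.        ]] [[ 0.02017398  0.99839566 -0.05290668  0.44902101]
 [-0.99974019  0.02070611  0.00952913  0.06065683]
 [ 0.01060934  0.05270069  0.99855399  1.39961341]
 [ 0.          0.          0.          1.        ]] ['frame', 'z_map', 'camera_matrix', 'T']
scene [[389.20204027   0.         323.44155252]
 [  0.         389.20204027 203.61592528]
 [  0.           0.           1.        ]] [[ 0.7772332  -0.46924783  0.41918376  1.04999453]
 [ 0.62894841  0.59869871 -0.49596749 -0.57284148]
 [-0.0182331   0.64912736  0.76046119  1.00835713]
 [ 0.          0.          0.          1.        ]] ['frame', 'z_map', 'camera_matrix', 'T']
```

View pics/top0.png

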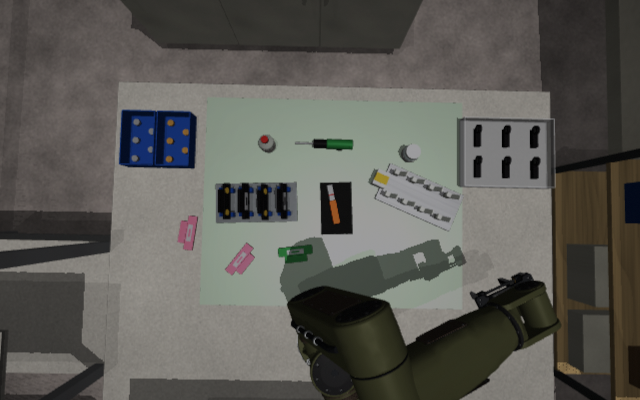

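View pics/scene0.png

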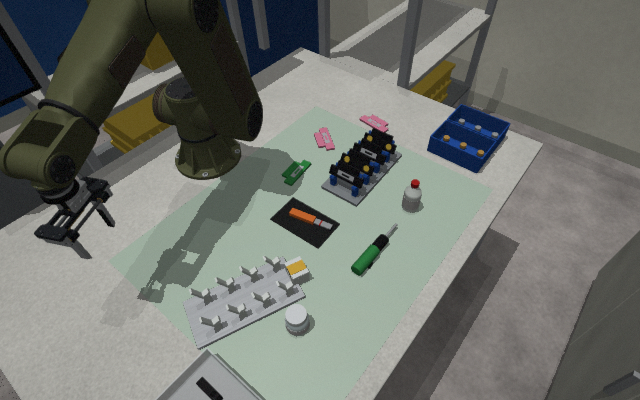

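```bash
python3 - <<'E'
from h import *
t=load('top0');s=load('scene0')
a=cv2.resize(t['frame'][150:270,200:480],None,fx=2.85,fy=2.85,interpolation=cv2.INTER_CUBIC)
b=cv2.resize(s['frame'][110:270,250:420],None,fx=2.35,fy=2.35,interpolation=cv2.INTER_CUBIC)
b2=cv2.resize(s['frame'][240:350,180:320],None,fx=2.35,fy=2.35,interpolation=cv2.INTER_CUBIC)
W=800;H=a.shape[0]+60
im=np.zeros((600,800,3),np.uint8); im[:260,:798]=cv2.resize(a,(798,342))[40:300]
im[260:600,:399]=cv2.resize(b,(399,376))[:340]; im[260:260+b2.shape[0],400:400+b2.shape[1]]=b2
cv2.imwrite('pics/crop1.png',im[...,::-1])
for n,c in(('top',t),('scene',s)):
    Wd=world(c);x,y,z=Wd[...,0],Wd[...,1],Wd[...,2]
    hsv=cv2.cvtColor(c['frame'],cv2.COLOR_RGB2HSV).astype(int);h,sa,v=hsv[...,0],hsv[...,1],hsv[...,2]
    m=(abs(z)<0.004)&(x>.2)&(x<.8)&(abs(y)<.5);print(n,'bench z',np.median(z[(abs(z)<.02)&(x>.2)&(x<.8)&(abs(y)<.5)]))
    reg={'nest':(x>.3)&(x<.7)&(y>-.52)&(y<-.08)&(sa<60),'rack':(x>.3)&(x<.75)&(y>.1)&(y<.45)}
    for k,q in reg.items():
        p=q&(z>.008)&(z<.017)
        lab,st=cv2.connectedComponentsWithStats(p.astype(np.uint8))[1:3]
        i=1+np.argmax(st[1:,4]);P=Wd[lab==i];print(k,len(P),cv2.minAreaRect(P[:,:2].astype(np.float32)),P[:,2].mean())
    def rep(k,q):
        P=Wd[q]
        if len(P): print(k,len(P),P.mean(0).round(4),np.ptp(P[:,2]).round(3),cv2.minAreaRect(P[:,:2].astype(np.float32)))
    rep('orange',(h<14)&(sa>150)&(v>120)&(y>-.1)&(y<.1)&(x>.4)&(x<.7)&(z<.05))
    rep('pad',(v<60)&(y>-.1)&(y<.1)&(x>.35)&(x<.65)&(z<.01)&(z>-.005))
    rep('yellowband',(h>18)&(h<32)&(sa>120)&(v>100)&(y>-.3)&(y<-.05)&(x>.4)&(x<.7))
E
```

```text
top bench z 0.0017995849477764336
nest 2132 ((0.5472381711006165, -0.3339267373085022), (0.3148845434188843, 0.15449407696723938), 66.88518524169922) 0.01268390687311404
rack 1293 ((0.5149269700050354, 0.29294121265411377), (0.15120355784893036, 0.30694109201431274), 1.9388673305511475) 0.012482749774405059
orange 133 [ 0.4836 -0.0068  0.021 ] 0.017 ((0.4835634231567383, -0.007179286330938339), (0.08382882922887802, 0.022797327488660812), 11.601953506469727)
pad 1264 [ 0.4947 -0.0151  0.0034] 0.015 ((0.47448545694351196, 0.012109607458114624), (0.24618105590343475, 0.1691833883523941), 0.995015561580658)
yellowband 100 [ 0.6121 -0.1786  0.0471] 0.016 ((0.6126349568367004, -0.17887355387210846), (0.04788484051823616, 0.028796197846531868), 66.91729736328125)
scene bench z 0.0015402378869562305
nest 4315 ((0.5510110855102539, -0.3150624632835388), (0.34577083587646484, 0.15370100736618042), 67.12328338623047) 0.012244762900595141
rack 921 ((0.5133137702941895, 0.29187145829200745), (0.1499851793050766, 0.31284183263778687), 0.9527735114097595) 0.012375182734734159
orange 172 [ 0.482  -0.0073  0.0209] 0.015 ((0.4911682605743408, -0.004598658531904221), (0.11260958760976791, 0.02687794342637062), 12.790326118469238)
pad 1371 [ 0.4977 -0.0212  0.0034] 0.013 ((0.4729366898536682, 0.005551956593990326), (0.24033434689044952, 0.16324999928474426), 1.4957787990570068)
yellowband 160 [ 0.6073 -0.1796  0.0467] 0.01 ((0.6074844598770142, -0.17888012528419495), (0.049074266105890274, 0.03107457235455513), 66.63859558105469)
```

View pics/crop1.png

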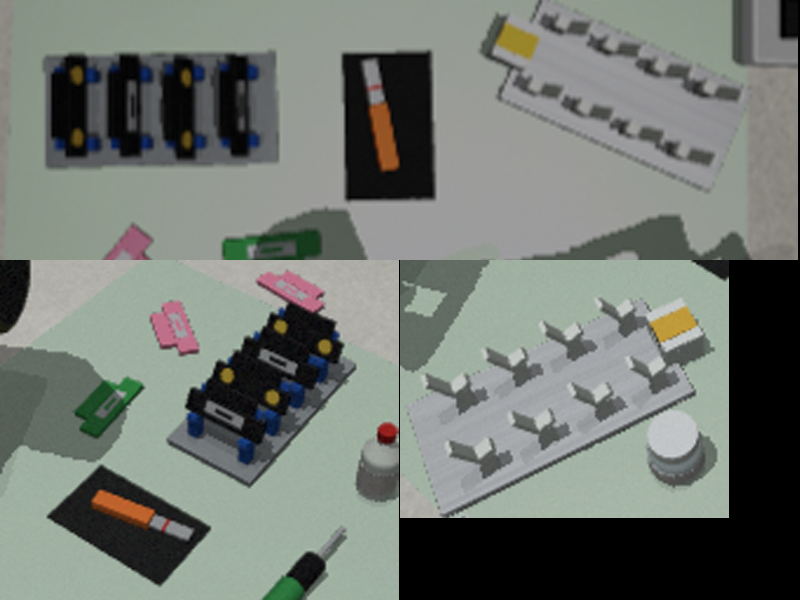

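```bash
cat >> h.py <<'E'
def pose(): 
    o=get_obs();return np.array(o['ee_pos']),R.from_euler('xyz',o['eef_rot'])
def row(p,r,p0=None,r0=None):
    if p0 is None:p0,r0=pose()
    return np.r_[r0.inv().apply(np.array(p)-p0)/.25,(r0.inv()*r).as_rotvec()/(2*np.pi)].round(4).tolist()
def down(yaw): return R.from_euler('xyz',[np.pi,0,yaw])
E
python3 - <<'E'
from h import *
c=cam('wrist');print(c['T_tool_cam'].round(4),c['camera_matrix'])
keep(c,'w0')
print(row([.50,-.33,.33],down(-.4)))
E
```

```text
[[-2.000e-04  9.576e-01  2.882e-01  8.450e-02]
 [ 1.000e+00 -0.000e+00  7.000e-04  7.000e-04]
 [ 7.000e-04  2.882e-01 -9.576e-01 -1.589e-01]
 [ 0.000e+00  0.000e+00  0.000e+00  1.000e+00]] [[283.54743452   0.         317.47493725]
 [  0.         283.54743452 199.64639043]
 [  0.           0.           1.        ]]
[1.223, -0.139, -0.4237, -0.0001, 0.0001, 0.1356]
```

```bash
python3 - <<'E'
from h import *
print(row([.45,-.36,.27],down(0.45)))
E
```

```text
[0.9907, -0.1181, -0.1838, -0.0001, -0.0, 0.0003]
```

>>> play_rows --motion '[[[0.99, -0.118, -0.184, 0, 0, 0, 1], [0.99, -0.118, -0.184, 0, 0, 0, 1], [0.99, -0.118, -0.184, 0, 0, 0, 1], [0.99, -0.118, -0.184, 0, 0, 0, 1], [0.99, -0.118, -0.184, 0, 0, 0, 1], [0.99, -0.118, -0.184, 0, 0, 0, 1], [0.99, -0.118, -0.184, 0, 0, 0, 1], [0.99, -0.118, -0.184, 0, 0, 0, 1]]]'

```text
time_s: 0.95
ee_pos: [0.4491, -0.3607, 0.27]
eef_rot: [-3.141, 0.001, 0.451]
force: [-0.7, 0.1, 0.8]
grip_width: 0.0941
grip_force: 0.0
```

```bash
python3 - <<'E'
from h import *
c=cam('wrist');keep(c,'w1')
print(row([.43,-.13,.29],down(0.1)))
E
```

```text
[0.3341, -0.8645, -0.0794, -0.0001, 0.0001, 0.0558]
```

View pics/w1.png

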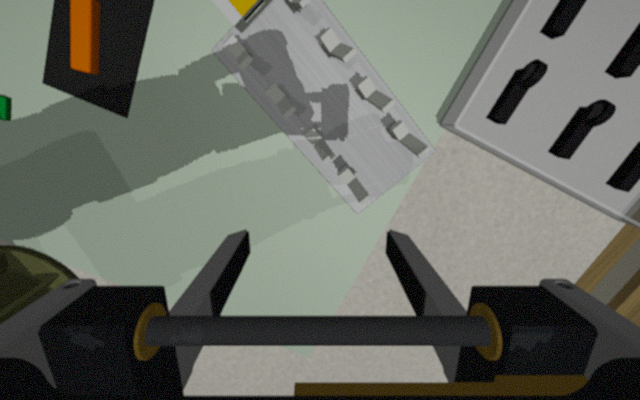

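>>> play_rows --motion '[[[0.334, -0.864, -0.08, 0, 0, 0.056, 1], [0.334, -0.864, -0.08, 0, 0, 0.056, 1], [0.334, -0.864, -0.08, 0, 0, 0.056, 1], [0.334, -0.864, -0.08, 0, 0, 0.056, 1], [0.334, -0.864, -0.08, 0, 0, 0.056, 1], [0.334, -0.864, -0.08, 0, 0, 0.056, 1], [0.334, -0.864, -0.08, 0, 0, 0.056, 1]]]'

```text
time_s: 1.7
ee_pos: [0.4304, -0.13, 0.2906]
eef_rot: [3.141, -0.0, 0.1]
force: [-0.2, -0.2, -0.2]
grip_width: 0.094
grip_force: 0.0
```

```bash
python3 - <<'E'
from h import *
c=cam('wrist');keep(c,'w2');print(pose()[0],get_obs()['qpos'])
print(row([.40,.10,.30],down(0.1)))
E
```

```text
[ 0.43043868 -0.13050983  0.29032478] [-3.75738525e-01  2.58861907e-02  1.68571661e+00 -2.06453305e-04
  1.43002604e+00  1.09632431e+00]
[-0.0303, -0.9295, -0.0389, 0.0, 0.0, -0.0002]
```

View pics/w2.png

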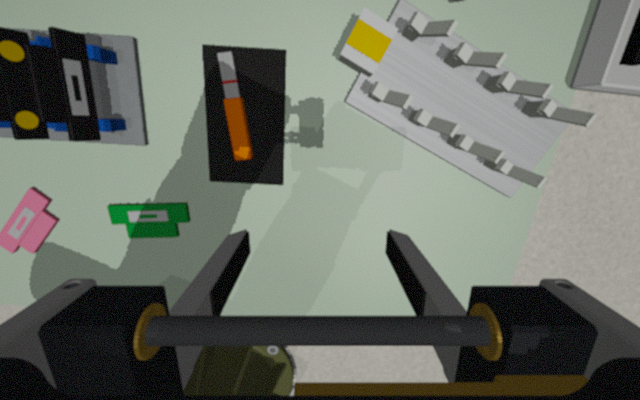

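>>> play_rows --motion '[[[-0.03, -0.93, -0.04, 0, 0, 0, 1], [-0.03, -0.93, -0.04, 0, 0, 0, 1], [-0.03, -0.93, -0.04, 0, 0, 0, 1], [-0.03, -0.93, -0.04, 0, 0, 0, 1], [-0.03, -0.93, -0.04, 0, 0, 0, 1], [-0.03, -0.93, -0.04, 0, 0, 0, 1], [-0.03, -0.93, -0.04, 0, 0, 0, 1]]]'

```text
time_s: 2.45
ee_pos: [0.4004, 0.1004, 0.3001]
eef_rot: [3.141, 0.001, 0.1]
force: [-0.7, -1.1, -0.8]
grip_width: 0.0939
grip_force: 0.0
```

```bash
python3 - <<'E'
from h import *
c=cam('wrist');keep(c,'w3');print(pose()[0],get_obs()['qpos'])
for n in('top0','w1','w2','w3'):
    c=load(n);W=world(c);x,y,z=W[...,0],W[...,1],W[...,2]
    hsv=cv2.cvtColor(c['frame'],cv2.COLOR_RGB2HSV).astype(int);h,s,v=hsv[...,0],hsv[...,1],hsv[...,2]
    b=(abs(z)<.01)&(x>.35)&(x<.7)&(abs(y)<.45);print(n,'bench',np.nanmedian(z[b]).round(4))
    def rep(k,q,f=lambda P:cv2.minAreaRect(P[:,:2].astype(np.float32))):
        q=q.astype(np.uint8);lab,st=cv2.connectedComponentsWithStats(q)[1:3]
        if len(st)<2: return
        i=1+np.argmax(st[1:,4]);P=W[(lab==i)&np.isfinite(z)]
        (cx,cy),(w,hh),a=f(P);print('  ',k,len(P),'mean',P.mean(0).round(4),'z',np.percentile(P[:,2],[5,50,95]).round(4),'rect',np.round([cx,cy,w,hh,a],4))
    rep('nestplate',(z>.007)&(z<.018)&(y<-.1)&(y>-.52)&(x>.35)&(x<.75)&(s<70))
    rep('rackplate',(z>.007)&(z<.018)&(y>.1)&(y<.47)&(x>.35)&(x<.62))
    rep('blocktop',(z>.038)&(z<.054)&(y<-.13)&(y>-.23)&(x>.55)&(x<.68))
    rep('yellow',(h>18)&(h<32)&(s>130)&(v>90)&(z>.03)&(y<-.1)&(y>-.3))
    rep('orange',(h<14)&(s>140)&(v>90)&(abs(y)<.12)&(x>.35)&(x<.7)&(z>.012)&(z<.04))
    rep('red',((h<6)|(h>172))&(s>120)&(abs(y)<.12)&(x>.5)&(x<.62)&(z<.03))
    rep('pad',cv2.morphologyEx(((v<70)&(s<90)&(abs(y)<.14)&(x>.35)&(x<.7)&(z<.008)).astype(np.uint8),cv2.MORPH_OPEN,np.ones((3,3))))
E
```

```text
[0.40050747 0.09995364 0.3001088 ] [ 1.55936036e-01 -6.68981383e-02  1.75435077e+00 -2.39610356e-04
  1.45481487e+00  1.62811846e+00]
top0 bench 0.0015
   nestplate 2287 mean [ 0.5457 -0.3333  0.0127] z [0.0084 0.0127 0.0167] rect [ 0.5489 -0.3333  0.3151  0.157  65.8845]
   rackplate 1415 mean [0.5116 0.276  0.0124] z [0.008  0.0124 0.0167] rect [0.5149 0.2917 0.1522 0.3102 2.2151]
   blocktop 215 mean [ 0.6133 -0.1788  0.047 ] z [0.0418 0.0472 0.0513] rect [ 6.13500e-01 -1.79100e-01  4.98000e-02  6.04000e-02  6.70835e+01]
   yellow 98 mean [ 0.6123 -0.1782  0.0471] z [0.0413 0.0469 0.0515] rect [ 6.12900e-01 -1.78300e-01  4.84000e-02  2.88000e-02  6.69173e+01]
   orange 144 mean [ 0.4836 -0.007   0.021 ] z [0.0164 0.021  0.0255] rect [ 4.83500e-01 -6.90000e-03  8.58000e-02  2.42000e-02  1.17502e+01]
   red 1 mean [0.5498 0.0033 0.0184] z [0.0184 0.0184 0.0184] rect [0.5498 0.0033 0.     0.     0.    ]
   pad 1099 mean [ 0.4921 -0.0156  0.0031] z [-0.0013  0.0032  0.0072] rect [ 0.4976 -0.0131  0.1954  0.118   2.4153]
w1 bench -0.0004
   nestplate 19449 mean [ 0.548  -0.3241  0.0106
[... 1852 characters left out ...]
.5119 0.2939 0.1501 0.3095 2.2996]
   blocktop 2195 mean [ 0.6101 -0.1763  0.0444] z [0.0413 0.0446 0.0462] rect [ 6.10200e-01 -1.78100e-01  5.17000e-02  6.24000e-02  6.79589e+01]
   yellow 1019 mean [ 0.6106 -0.1772  0.045 ] z [0.0435 0.045  0.0463] rect [ 6.10200e-01 -1.77800e-01  5.00000e-02  3.18000e-02  6.73167e+01]
   orange 17 mean [0.5469 0.0085 0.0138] z [0.0124 0.0141 0.0149] rect [5.47000e-01 8.30000e-03 1.70000e-03 1.93000e-02 1.24537e+01]
   red 31 mean [0.5473 0.0076 0.0113] z [0.0014 0.0131 0.0147] rect [5.48100e-01 5.50000e-03 3.20000e-03 2.57000e-02 1.22436e+01]
   pad 7712 mean [ 0.5017 -0.0146  0.0015] z [0.0001 0.0015 0.003 ] rect [ 0.4968 -0.0124  0.1959  0.1173  2.4673]
```

```bash
cat > kin.py <<'E'
import numpy as np
from scipy.spatial.transform import Rotation as R
from scipy.optimize import least_squares
LO=np.array([-3.03,-.79,.23,-1.04,0,-2.55]);HI=np.array([3.03,2.21,2.52,4.18,3.07,2.55])
def fk(q,p):
    a1,L2,L3,h,d,Lt=p
    e=lambda s,a:R.from_euler(s,a)
    R1=e('z',q[0]);A=R1*e('y',q[1]);B=R1*e('y',q[1]+q[2]);T=B*e('z',q[3])*e('y',q[4])*e('z',q[5]+np.pi/2)
    return R1.apply([a1,d,h])+A.apply([0,0,L2])+B.apply([0,0,L3])+T.apply([0,0,Lt]),T
def ik(pos,rot,p,seeds):
    out=[]
    for s in seeds:
        f=lambda q:np.r_[(fk(q,p)[0]-pos)*3,(rot.inv()*fk(q,p)[1]).as_rotvec()]
        r=least_squares(f,np.clip(s,LO+.01,HI-.01),bounds=(LO,HI))
        if r.cost<1e-7 and not any(np.allclose(r.x,o,atol=.02) for o in out): out.append(r.x)
    return out
E
python3 - <<'E'
from h import *; from kin import *
Q=np.array([[-1.18558,.3005038,1.5215903,0,1.3206916,-.0665682],[-.3757385,.0258862,1.6857166,-.0002,1.430026,1.09632],[.155936,-.0668981,1.75435,-.0002,1.4548,1.62812]])
P=np.array([[.24003,-.494589,.223864],[.430439,-.13051,.290325],[.400507,.099954,.300109]])
f=lambda p:np.r_[np.concatenate([fk(q,np.r_[p,.2])[0]-x for q,x in zip(Q,P)]),1e-4*(np.array(p)-[.05,.425,.425,.45,.04])]
r=least_squares(f,[.05,.425,.425,.45,.04]);print(r.x,abs(r.fun).max())
for n in('w2','w3'):
    c=load(n);W=world(c);x,y,z=W[...,0],W[...,1],W[...,2]
    q=(x>.42)&(x<.56)&(abs(y)<.06)&(z>.014)&(z<.03)
    P=W[q];print(n,len(P),P.mean(0),cv2.minAreaRect(P[:,:2].astype(np.float32)),np.median(c['frame'][q],0))
E
```

```text
[-0.00338081  0.40869972  0.44523821  0.14419512  0.03658725] 0.00026070630865238087
w2 1176 [ 0.48694817 -0.00601866  0.01907858] ((0.49866318702697754, -0.002443157136440277), (0.12436574697494507, 0.026687951758503914), 12.321809768676758) [136.5  66.    0. ]
w3 1138 [ 0.48587582 -0.00412323  0.01897799] ((0.49828046560287476, -0.002339538186788559), (0.12341412156820297, 0.026555364951491356), 11.882983207702637) [196. 116.   0.]
```

```bash
python3 - <<'E'
from h import *
d=np.array([np.cos(np.radians(67.15)),np.sin(np.radians(67.15))]);n=np.array([-d[1],d[0]]);m=np.array([.62,-.155])
for nme in('w2','w3','top0','scene0'):
    c=load(nme);W=world(c);x,y,z=W[...,0],W[...,1],W[...,2]
    for k,q in(('driver',(x>.58)&(x<.8)&(y>-.12)&(y<.2)&(z>.008)&(z<.06)),('jar',(x>.58)&(x<.8)&(y>-.32)&(y<-.2)&(z>.055)&(z<.09))):
        P=W[q]
        if len(P)<5: continue
        r=(P[:,:2]-m);a=r@d;b=r@n
        print(nme,k,len(P),'x',np.percentile(P[:,0],[1,50,99]).round(3),'y',np.percentile(P[:,1],[1,50,99]).round(3),'z',P[:,2].max().round(3),'along',a.min().round(3),'near-axis along',a[abs(b)<.04].min().round(3) if (abs(b)<.04).any() else None, 'min|b| per a<.2', abs(b[a<.2]).min().round(3) if (a<.2).any() else None)
print(row([.45,-.006,.2],down(np.radians(90))))
E
```

```text
w2 driver 463 x [0.58  0.585 0.592] y [0.006 0.166 0.199] z 0.06 along 0.131 near-axis along None min|b| per a<.2 0.094
w2 jar 784 x [0.592 0.621 0.643] y [-0.32  -0.26  -0.227] z 0.089 along -0.163 near-axis along -0.163 min|b| per a<.2 0.036
w3 driver 318 x [0.58  0.585 0.592] y [0.007 0.158 0.181] z 0.059 along 0.133 near-axis along None min|b| per a<.2 0.094
w3 jar 518 x [0.604 0.626 0.643] y [-0.29  -0.252 -0.225] z 0.084 along -0.133 near-axis along -0.133 min|b| per a<.2 0.036
top0 driver 534 x [0.581 0.738 0.784] y [-0.106  0.015  0.181] z 0.045 along 0.041 near-axis along 0.041 min|b| per a<.2 0.001
top0 jar 269 x [0.598 0.704 0.739] y [-0.319 -0.289 -0.228] z 0.09 along -0.16 near-axis along -0.089 min|b| per a<.2 0.04
scene0 driver 678 x [0.581 0.743 0.758] y [-0.071  0.003  0.191] z 0.044 along 0.118 near-axis along 0.179 min|b| per a<.2 0.032
scene0 jar 494 x [0.596 0.705 0.736] y [-0.32  -0.292 -0.23 ] z 0.089 along -0.162 near-axis along -0.162 min|b| per a<.2 0.032
[0.1555, 0.4411, 0.4005, -0.0, 0.0001, -0.2343]
```

>>> play_rows --motion '[[[0.155, 0.44, 0.4, 0, 0, -0.2343, 0.4], [0.155, 0.44, 0.4, 0, 0, -0.2343, 0.4], [0.155, 0.44, 0.4, 0, 0, -0.2343, 0.4], [0.155, 0.44, 0.4, 0, 0, -0.2343, 0.4], [0.155, 0.44, 0.4, 0, 0, -0.2343, 0.4], [0.155, 0.44, 0.4, 0, 0, -0.2343, 0.4], [0.155, 0.44, 0.4, 0, 0, -0.2343, 0.4], [0.155, 0.44, 0.4, 0, 0, -0.2343, 0.4], [0.155, 0.44, 0.4, 0, 0, -0.2343, 0.4], [0.155, 0.44, 0.4, 0, 0, -0.2343, 0.4]]]'

```text
time_s: 3.5
ee_pos: [0.4496, -0.0064, 0.2002]
eef_rot: [-3.141, 0.0, 1.575]
force: [-0.2, -0.3, -0.3]
grip_width: 0.0655
grip_force: 0.0
```

```bash
python3 - <<'E'
from h import *
print(pose()[0],pose()[1].as_euler('xyz'))
print(row([.4817,-.006,.15],down(np.radians(174))))
E
```

```text
[ 0.44958763 -0.0064043   0.20016072] [-3.14102269e+00  1.36534357e-04  1.57536044e+00]
[0.0011, 0.1286, 0.2006, -0.0001, -0.0, -0.2326]
```

>>> play_rows --motion '[[[0, 0.1286, 0.2, 0, 0, -0.2326, 0.4], [0, 0.1286, 0.2, 0, 0, -0.2326, 0.4], [0, 0.1286, 0.2, 0, 0, -0.2326, 0.4], [0, 0.1286, 0.2, 0, 0, -0.2326, 0.4], [0, 0.1286, 0.2, 0, 0, -0.2326, 0.4], [0, 0.1286, 0.2, 0, 0, -0.2326, 0.4], [0, 0.1286, 0.2, 0, 0, -0.2326, 0.4], [0, 0.1286, 0.2, 0, 0, -0.2326, 0.4], [0, 0.1286, 0.2, 0, 0, -0.2326, 0.4], [0, 0.1286, 0.2, 0, 0, -0.2326, 0.4]]]'

```text
time_s: 4.5
ee_pos: [0.4817, -0.0065, 0.1501]
eef_rot: [-3.141, -0.001, 3.037]
force: [-0.0, 0.8, 0.6]
grip_width: 0.0654
grip_force: 0.0
```

```bash
python3 - <<'E'
from h import *
c=cam('wrist');W=world(c);keep(c,'w4');x,y,z=W[...,0],W[...,1],W[...,2]
q=(x>.40)&(x<.5)&(abs(y)<.06)&(z>.012)&(z<.03)
P=W[q];print(len(P),P.mean(0),cv2.minAreaRect(P[:,:2].astype(np.float32)))
t=cam('top');W=world(t);x,y,z=W[...,0],W[...,1],W[...,2]
q=(x>.55)&(x<.62)&(abs(y)<.06)&(z>.0)&(z<.03);print(t['frame'][q].max(0))
print(row([.4817,-.006,.0245],down(np.radians(192))))
E
```

```text
1473 [ 0.46752131 -0.00845488  0.01927953] ((0.4696216285228729, -0.008584365248680115), (0.06576792895793915, 0.026095224544405937), 12.115196228027344)
[145 150 143]
[-0.0002, 0.0009, 0.5026, -0.0, -0.0001, -0.0507]
```

>>> play_rows --motion '[[[0, 0, 0.1, 0, 0, -0.0502, 0.4], [0, 0, 0.25, 0, 0, -0.0502, 0.4], [0, 0, 0.4, 0, 0, -0.0502, 0.4], [0, 0, 0.5, 0, 0, -0.0502, 0.4], [0, 0, 0.5, 0, 0, -0.0502, 0.4], [0, 0, 0.5, 0, 0, -0.0502, -1], [0, 0, 0.5, 0, 0, -0.0502, -1], [0, 0, 0.5, 0, 0, -0.0502, -1], [0, 0, 0.5, 0, 0, -0.0502, -1], [0, 0, 0.5, 0, 0, -0.0502, -1]]]' --grip_force 30

```text
time_s: 5.6
ee_pos: [0.4818, -0.0045, 0.0256]
eef_rot: [-3.142, 0.0, -2.935]
force: [-0.1, -0.3, -0.3]
grip_width: 0.0296
grip_force: 0.0
```

```bash
python3 - <<'E'
from h import *
print(get_obs()['grip_width'],get_obs()['grip_force'])
print(pose()[0],pose()[1].as_euler('xyz'))
p,r=pose()
print(row([.55,-.02,.12],down(np.radians(110))))
E
```

```text
0.029646324664797604 0.0
[ 0.48178583 -0.00446523  0.02560099] [-3.14152192e+00  2.26896507e-04 -2.93462158e+00]
[-0.2543, -0.1169, -0.3775, 0.0, 0.0, 0.2274]
```

>>> play_rows --motion '[[[0, 0, 0, 0, 0, 0, -1], [0, 0, 0, 0, 0, 0, -1], [0, 0, 0, 0, 0, 0, -1], [0, 0, 0, 0, 0, 0, -1], [0, 0, -0.1, 0, 0, 0, -1], [0, 0, -0.2, 0, 0, 0, -1], [0, 0, -0.3, 0, 0, 0, -1], [0, 0, -0.3, 0, 0, 0, -1], [0, 0, -0.3, 0, 0, 0, -1]]]'

```text
time_s: 6.5
ee_pos: [0.4816, -0.0043, 0.1]
eef_rot: [3.142, 0.0, -2.934]
force: [-0.2, 0.4, -2.1]
grip_width: 0.026
grip_force: 30.0
```

```bash
python3 - <<'E'
from h import *
print(get_obs()['grip_width'],get_obs()['grip_force'],get_obs()['qpos'])
c=cam('wrist');keep(c,'w5');W=world(c);x,y,z=W[...,0],W[...,1],W[...,2]
p,r=pose();print(p,r.as_euler('xyz'))
L=r.inv().apply(W.reshape(-1,3)-p).reshape(W.shape)
q=(abs(L[...,1])<.03)&(abs(L[...,0])<.13)&(L[...,2]>-.015)&(L[...,2]<.025)
for lo,hi in((-.12,-.048),(.02,.06),(-.04,-.01)):
    s=q&(L[...,0]>lo)&(L[...,0]<hi);P=L[s];print(lo,len(P),P.mean(0).round(4) if len(P) else '', np.ptp(P,axis=0) if len(P) else '',P.max(0) if len(P) else '')
print(row([.60,-.05,.12],down(np.radians(108))))
E
```

```text
0.02602672675102331 29.997359812259674 [-8.50891550e-02  2.98518519e-01  1.83959664e+00  7.74897212e-05
  1.00340351e+00 -1.86333796e+00]
[ 0.48122499 -0.0042887   0.09943953] [ 3.14112827e+00 -1.23577793e-03 -2.93424612e+00]
-0.12 874 [-0.0827 -0.0007  0.0119] [0.05778954 0.01998103 0.00343316] [-0.04804043  0.00910806  0.01341249]
0.02 1846 [ 0.034  -0.0006  0.0065] [0.02532703 0.02592218 0.01769449] [0.04534244 0.01232007 0.02124092]
-0.04 1493 [-0.0246 -0.0007  0.0056] [0.02996401 0.02610218 0.00547773] [-0.01000783  0.01235828  0.00923018]
[-0.4272, -0.2767, -0.0829, -0.0001, -0.0002, 0.233]
```

View pics/w5.png

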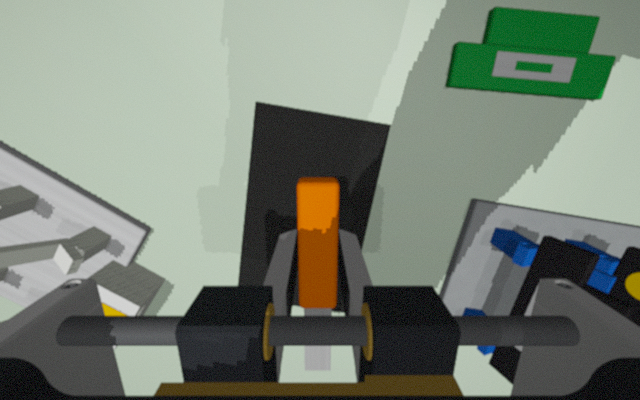

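>>> play_rows --motion '[[[-0.427, -0.277, -0.083, 0, 0, 0.233, -1], [-0.427, -0.277, -0.083, 0, 0, 0.233, -1], [-0.427, -0.277, -0.083, 0, 0, 0.233, -1], [-0.427, -0.277, -0.083, 0, 0, 0.233, -1], [-0.427, -0.277, -0.083, 0, 0, 0.233, -1], [-0.427, -0.277, -0.083, 0, 0, 0.233, -1], [-0.427, -0.277, -0.083, 0, 0, 0.233, -1], [-0.427, -0.277, -0.083, 0, 0, 0.233, -1], [-0.427, -0.277, -0.083, 0, 0, 0.233, -1], [-0.427, -0.277, -0.083, 0, 0, 0.233, -1]]]'

```text
time_s: 7.55
ee_pos: [0.5999, -0.0501, 0.1192]
eef_rot: [-3.139, -0.001, 1.879]
force: [-0.6, 0.7, -1.1]
grip_width: 0.026
grip_force: 30.0
```

```bash
python3 - <<'E'
from h import *
p,r=pose();print(p,r.as_euler('xyz'))
print(row([.6705,-.035,.085],down(np.radians(67.15))));print(row([.6705,-.035,.0456],down(np.radians(67.15))))
E
```

```text
[ 0.59985214 -0.05006817  0.11922302] [-3.13912196e+00 -1.26974871e-03  1.87893649e+00]
[-0.0284, 0.2879, 0.1361, -0.0004, -0.0001, 0.1125]
[-0.0286, 0.2883, 0.2937, -0.0004, -0.0001, 0.1125]
```

>>> play_rows --motion '[[[-0.0284, 0.288, 0.0, -0.0004, 0, 0.1125, -1], [-0.0284, 0.288, 0.0, -0.0004, 0, 0.1125, -1], [-0.0284, 0.288, 0.0, -0.0004, 0, 0.1125, -1], [-0.0284, 0.288, 0.136, -0.0004, 0, 0.1125, -1], [-0.0284, 0.288, 0.136, -0.0004, 0, 0.1125, -1], [-0.0284, 0.288, 0.2, -0.0004, 0, 0.1125, -1], [-0.0286, 0.2883, 0.2937, -0.0004, 0, 0.1125, -1], [-0.0286, 0.2883, 0.2937, -0.0004, 0, 0.1125, -1], [-0.0286, 0.2883, 0.2937, -0.0004, 0, 0.1125, -1]]]'

```text
time_s: 8.45
ee_pos: [0.671, -0.0347, 0.0471]
eef_rot: [3.141, -0.001, 1.18]
force: [-0.4, 0.3, -0.7]
grip_width: 0.0257
grip_force: 30.0
```

```bash
python3 - <<'E'
from h import *
p,r=pose();print(p,r.as_euler('xyz'))
for nme in('wrist','scene','top'):
    c=cam(nme);keep(c,nme[0]+'6');W=world(c)
    L=r.inv().apply(W.reshape(-1,3)-p).reshape(W.shape)
    q=(abs(L[...,1])<.03)&(L[...,0]>-.108)&(L[...,0]<-.05)&(L[...,2]>-.00)&(L[...,2]<.022)
    P=L[q];print(nme,'blade',len(P),P.mean(0).round(4) if len(P) else '',P.min(0) if len(P) else '')
    q=(abs(L[...,1])<.05)&(L[...,0]>-.2)&(L[...,0]<-.112)&(abs(W[...,2]-.046)<.006)
    P=L[q]
    if len(P)>10: print(' blocktop',len(P),P.mean(0).round(4),np.percentile(P,[1,99],axis=0).round(4),cv2.minAreaRect(P[:,:2].astype(np.float32)))
f=load('s6');cv2.imwrite('pics/s6c.png',cv2.resize(f['frame'][220:300,250:370],None,fx=5,fy=5,interpolation=cv2.INTER_CUBIC)[...,::-1])
E
```

```text
[ 0.67096661 -0.03465954  0.04705844] [ 3.14054197e+00 -5.28257458e-04  1.18004331e+00]
wrist blade 802 [-0.0853  0.0005  0.0126] [-0.10543522 -0.00974466  0.01086994]
scene blade 127 [-0.0793 -0.0006  0.0098] [-0.10620674 -0.01305574  0.00470859]
 blocktop 357 [-0.1593 -0.0016  0.0005] [[-0.1973 -0.0408 -0.0038]
 [-0.133   0.0485  0.0061]] ((-0.1654983013868332, 0.0031806975603103638), (0.09265101701021194, 0.06781142950057983), 89.55807495117188)
top blade 7 [-0.1016  0.007   0.008 ] [-0.10427669 -0.00047516  0.00189101]
 blocktop 215 [-0.1558  0.0022  0.0003] [[-0.1903 -0.0275 -0.0045]
 [-0.1307  0.0378  0.0053]] ((-0.16045016050338745, 0.0047135502099990845), (0.0666312649846077, 0.08002734184265137), 8.431886672973633)
```

View pics/s6c.png

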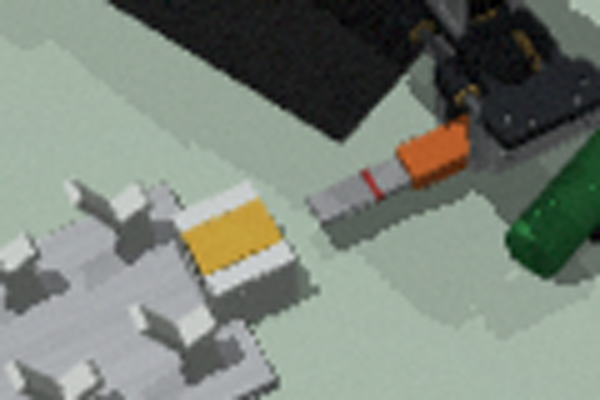

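```bash
python3 - <<'E'
from h import *
for s in (110,100,67): print(row([.62+.3883*s/1e3,-.155+.9215*s/1e3,.0456],down(np.radians(67.15))))
E
```

```text
[-0.0837, -0.0047, 0.013, 0.0006, -0.0002, 0.0011]
[-0.1237, -0.005, 0.0129, 0.0006, -0.0002, 0.0011]
[-0.2557, -0.0059, 0.0127, 0.0006, -0.0002, 0.0011]
```

```bash
python3 - <<'E'
from h import *
for i in range(8):
    camera('top');p,r=pose();print(p.round(4),r.as_euler('xyz').round(4),get_obs()['time_s'])
E
```

```text
[ 0.6717 -0.0348  0.0488] [ 3.1377e+00 -1.3000e-03  1.1787e+00] 8.65
[ 0.6716 -0.0347  0.0487] [ 3.1379e+00 -1.3000e-03  1.1787e+00] 8.7
[ 0.6715 -0.0347  0.0486] [ 3.1381e+00 -1.2000e-03  1.1785e+00] 8.75
[ 0.6715 -0.0347  0.0484] [ 3.1384e+00 -1.1000e-03  1.1784e+00] 8.8
[ 0.6714 -0.0347  0.0482] [ 3.1386e+00 -1.1000e-03  1.1784e+00] 8.85
[ 0.6713 -0.0347  0.0481] [ 3.1388e+00 -1.0000e-03  1.1783e+00] 8.9
[ 0.6713 -0.0347  0.048 ] [ 3.1390e+00 -9.0000e-04  1.1783e+00] 8.95
[ 0.6713 -0.0347  0.0479] [ 3.1391e+00 -9.0000e-04  1.1782e+00] 9.0
```

```bash
cat >> h.py <<'E'
import json,os
def app(rw):
    p,r=cmd(); rw=np.array(rw,float)
    p2=p+r.apply(rw[:3]*.25); r2=r*R.from_rotvec(rw[3:6]*2*np.pi)
    json.dump([p2.tolist(),r2.as_quat().tolist()],open('cmd.json','w'))
def cmd():
    p,q=json.load(open('cmd.json'));return np.array(p),R.from_quat(q)
def crow(p,r): return row(p,r,*cmd())
def st(): 
    p,r=pose();pc,rc=cmd();o=get_obs();print('meas-cmd mm',((p-pc)*1e3).round(1),'deg',np.degrees((rc.inv()*r).as_rotvec()).round(2),'cmd',pc.round(4),'t',o['time_s'],'q',o['qpos'].round(2),'F',o['force'].round(1))
E
python3 - <<'E'
from h import *
json.dump([[ 0.2400306,-0.49458877,0.22386449],R.from_euler('xyz',[-3.14040103,-6e-5,.451787]).as_quat().tolist()],open('cmd.json','w'))
for r in ([0.99,-0.118,-0.184,0,0,0],[0.334,-0.864,-0.08,0,0,0.056],[-0.03,-0.93,-0.04,0,0,0],[0.155,0.44,0.4,0,0,-0.2343],[0,0.1286,0.2,0,0,-0.2326],[0,0,0.5,0,0,-0.0502],[0,0,-.3,0,0,0],[-0.427,-0.277,-0.083,0,0,0.233],[-0.0286,0.2883,0.2937,-0.0004,0,0.1125]): app(r)
st()
for s in (110,67): print(crow([.62+.3883*s/1e3,-.155+.9215*s/1e3,.0456],down(np.radians(67.15))))
E
```

```text
meas-cmd mm [ 0.2 -0.4  0.4] deg [-0.06 -0.04 -0.01] cmd [ 0.6711 -0.0343  0.0475] t 9.0 q [-0.11  0.74  1.28  0.    1.11  0.29] F [-0.   0.9 -0.4]
[-0.0843, -0.0012, 0.0074, 0.0002, -0.0003, 0.001]
[-0.2563, -0.0023, 0.0071, 0.0002, -0.0003, 0.001]
```

>>> play_rows --motion '[[[-0.02, 0, 0.0095, 0.0002, -0.0003, 0.001, -1], [-0.05, -0.001, 0.0095, 0.0002, -0.0003, 0.001, -1], [-0.085, -0.0015, 0.0095, 0.0002, -0.0003, 0.001, -1], [-0.12, -0.0017, 0.0095, 0.0002, -0.0003, 0.001, -1], [-0.15, -0.002, 0.0095, 0.0002, -0.0003, 0.001, -1], [-0.18, -0.002, 0.0095, 0.0002, -0.0003, 0.001, -1], [-0.21, -0.0023, 0.0095, 0.0002, -0.0003, 0.001, -1], [-0.235, -0.0023, 0.0095, 0.0002, -0.0003, 0.001, -1], [-0.25, -0.0023, 0.0095, 0.0002, -0.0003, 0.001, -1], [-0.2563, -0.0023, 0.0095, 0.0002, -0.0003, 0.001, -1]]]'

```text
time_s: 10.0
ee_pos: [0.6461, -0.094, 0.0454]
eef_rot: [3.141, 0.001, 1.172]
force: [-0.6, -0.3, -1.1]
grip_width: 0.0254
grip_force: 30.0
```

```bash
python3 - <<'E'
from h import *
app([-0.2563, -0.0023, 0.0095, 0.0002, -0.0003, 0.001]);st()
for nme in('wrist','scene'):
    c=cam(nme);keep(c,nme[0]+'7')
st()
c=load('s7');a=cv2.resize(c['frame'][220:300,250:370],None,fx=5,fy=5,interpolation=cv2.INTER_CUBIC)[...,::-1]
b=load('w7')['frame'][...,::-1]
im=np.zeros((600,640,3),np.uint8);im[:400,:600]=a;im[400:,:400]=cv2.resize(b,(320,200))[:, :].repeat(1,0) if 0 else np.pad(cv2.resize(b,(320,200)),((0,0),(0,80),(0,0)))
cv2.imwrite('pics/c7.png',im)
p,r=cmd();W=world(load('w7'));L=r.inv().apply(W.reshape(-1,3)-p).reshape(W.shape)
f=load('w7')['frame'];hsv=cv2.cvtColor(f,cv2.COLOR_RGB2HSV).astype(int)
q=(abs(L[...,1])<.014)&(L[...,0]>-.08)&(L[...,0]<-.046)&(L[...,2]<.03)
red=q&((hsv[...,0]<8)|(hsv[...,0]>170))&(hsv[...,1]>110)
print('red',red.sum(),L[red].mean(0) if red.any() else '')
q=(abs(L[...,1])<.028)&(L[...,0]>-.13)&(abs(W[...,2]-.0446)<.004)&(L[...,0]<-.05);print('block',q.sum(),np.percentile(L[q][:,0],[1,99]) if q.any() else '')
E
```

```text
meas-cmd mm [ 0.  -0.8  0.4] deg [-0.05 -0.05  0.01] cmd [ 0.646  -0.0933  0.045 ] t 10.0 q [-0.2   0.71  1.35 -0.    1.08  0.2 ] F [-0.6 -0.3 -1.1]
meas-cmd mm [ 0.1 -0.5  0.3] deg [-0.05 -0.05  0.01] cmd [ 0.646  -0.0933  0.045 ] t 10.1 q [-0.2   0.71  1.35 -0.    1.08  0.2 ] F [-0.3 -0.6 -0.8]
red 0 
block 2602 [-0.10254095 -0.07036515]
```

View pics/c7.png

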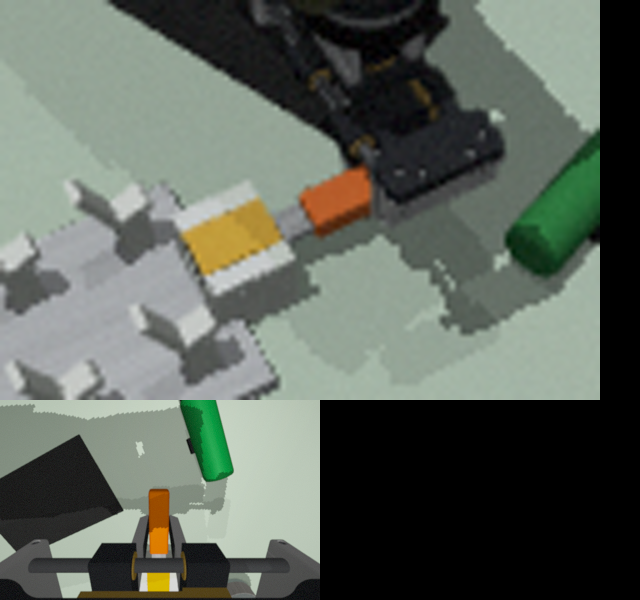

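```bash
python3 - <<'E'
from h import *
p,r=pose()
for n in('w7','s7'):
    c=load(n);W=world(c);L=r.inv().apply(W.reshape(-1,3)-p).reshape(W.shape)
    q=(abs(L[...,1])<.028)&(L[...,0]>-.13)&(abs(W[...,2]-.0455)<.0035)&(L[...,0]<-.05)
    for y0 in(-.024,-.016,-.008,0,.008,.016,.024):
        s=q&(abs(L[...,1]-y0)<.003)
        if s.any(): print(n,y0,s.sum(),np.sort(L[s][:,0])[-4:].round(4),L[s][:,0].min().round(4))
    q=(abs(L[...,1])<.009)&(L[...,0]>-.085)&(L[...,0]<-.03)&(L[...,2]<.02)
    v,u=np.nonzero(q);o=np.argsort(L[q][:,0])
    print(*[(round(a*1e3,1),round(b*1e3,1),*map(int,f)) for a,b,f in zip(L[q][o,0],L[q][o,2],c['frame'][q][o])][::max(1,len(o)//45)])
E
```

```text
w7 -0.024 213 [-0.0715 -0.0714 -0.0704 -0.0699] -0.1027
w7 -0.016 301 [-0.0706 -0.0706 -0.0704 -0.0689] -0.1025
w7 -0.008 296 [-0.07   -0.0698 -0.0698 -0.0695] -0.1026
w7 0 290 [-0.07   -0.0699 -0.0698 -0.0689] -0.1016
w7 0.008 317 [-0.0699 -0.0697 -0.0693 -0.0689] -0.1022
w7 0.016 298 [-0.0701 -0.0699 -0.0698 -0.0697] -0.103
w7 0.024 265 [-0.0706 -0.0702 -0.0694 -0.0692] -0.1028
(np.float64(-84.9), np.float64(0.2), 217, 185, 0) (np.float64(-84.2), np.float64(0.3), 215, 182, 0) (np.float64(-83.1), np.float64(0.2), 208, 171, 0) (np.float64(-82.3), np.float64(0.2), 209, 175, 0) (np.float64(-81.7), np.float64(0.5), 211, 173, 0) (np.float64(-80.7), np.float64(0.4), 211, 174, 0) (np.float64(-79.9), np.float64(0.5), 209, 174, 0) (np.float64(-79.3), np.float64(1.6), 210, 176, 0) (np.float64(-78.5), np.float64(0.9), 209, 174, 0) (np.float64(-77.6), np.float64(0.8), 211, 174, 0) (np.float64(-76.9), np.float64(0.1), 211, 177, 0) (np.float64(-76.1), np.float64(-0.7), 209, 173, 0) (np.float64(-75.2), np.float64(0.1), 212, 176, 0) (np.float64(-74.1), np.float64(-0.0), 210, 175, 0) (np.float64(-73
[... 3725 characters left out ...]
 np.float64(-298.9), 78, 79, 56) (np.float64(-45.8), np.float64(11.2), 116, 82, 66) (np.float64(-44.6), np.float64(3.5), 177, 89, 40) (np.float64(-43.1), np.float64(3.6), 184, 91, 43) (np.float64(-40.7), np.float64(-1.2), 184, 95, 44) (np.float64(-38.9), np.float64(-169.3), 12, 13, 19) (np.float64(-37.9), np.float64(-288.0), 79, 80, 58) (np.float64(-36.7), np.float64(-287.1), 77, 80, 55) (np.float64(-36.0), np.float64(-162.5), 58, 57, 58) (np.float64(-35.4), np.float64(-0.8), 180, 103, 63) (np.float64(-33.7), np.float64(-289.5), 84, 86, 61) (np.float64(-32.8), np.float64(3.8), 185, 94, 42) (np.float64(-31.6), np.float64(-287.7), 82, 83, 60) (np.float64(-30.5), np.float64(-290.1), 84, 85, 61)
```

```bash
python3 - <<'E'
from h import *
from scipy.ndimage import map_coordinates
cc=cam('top');keep(cc,'t7')
p,r=pose();print(p)
def proj(c,X):
    Y=(X-c['T'][:3,3])@c['T'][:3,:3];K=c['camera_matrix']
    return K[0,0]*Y[:,0]/-Y[:,2]+K[0,2],K[1,1]*-Y[:,1]/-Y[:,2]+K[1,2]
xs=np.arange(-.110,-.036,.002)
for n,pp in(('s6',np.array([.6713,-.0347,.0485])),('s7',p),('t7',p)):
    c=load(n)
    print(n)
    acc=0
    for yy in(-.004,0,.004):
        X=pp+r.apply(np.c_[xs,np.full_like(xs,yy),np.full_like(xs,.0105)])
        u,v=proj(c,X);acc=acc+np.stack([map_coordinates(c['frame'][...,k].astype(float),[v,u],order=1) for k in range(3)],-1)/3
    print(*[f"{x*1e3:.0f}:{a[0]:.0f}/{a[1]:.0f}/{a[2]:.0f}" for x,a in zip(xs,acc)])
E
```

```text
[ 0.64621797 -0.09355661  0.04534343]
s6
-110:146/161/148 -108:125/134/127 -106:121/124/124 -104:136/138/139 -102:143/145/147 -100:143/146/148 -98:143/145/147 -96:142/144/146 -94:141/144/146 -92:138/140/143 -90:132/134/137 -88:130/133/135 -86:129/132/134 -84:130/132/134 -82:131/133/135 -80:130/133/135 -78:130/133/135 -76:130/132/135 -74:130/130/132 -72:131/116/117 -70:137/79/78 -68:143/68/67 -66:143/104/104 -64:141/137/138 -62:139/141/142 -60:139/142/143 -58:141/144/145 -56:140/142/143 -54:138/140/141 -52:138/140/142 -50:136/137/139 -48:127/119/116 -46:119/86/68 -44:148/79/41 -42:180/91/42 -40:185/93/43 -38:184/92/42 -36:185/93/43
s7
-110:190/153/60 -108:192/154/59 -106:191/154/60 -104:190/154/61 -102:194/157/60 -100:192/156/60 -98:189/154/60 -96:192/156/60 -94:192/155/58 -92:188/153/58 -90:192/156/61 -88:194/157/60 -86:188/152/59 -84:188/153/59 -82:189/153/57 -80:185/149/55 -78:179/144/54 -76:177/142/55 -74:179/143/55 -72:179/143/55 -70:178/143/57 -68:171/138/58 -66:145/127/84 -64:133/132/124 -62:138/140/142 -60:137/139/140 -58:134/136/138 -56:135/137/138 -54:135/138/139 -52:133/136/137 -50:130/132/132 -48:122/111/105 -46:126/83/58 -44:162/84/40 -42:180/90/41 -40:184/93/43 -38:182/93/43 -36:181/93/42
t7
-110:84/79/43 -108:71/69/44 -106:63/63/43 -104:59/60/41 -102:56/57/39 -100:54/54/38 -98:51/52/36 -96:44/44/31 -94:35/36/25 -92:29/30/22 -90:29/30/22 -88:30/30/23 -86:30/30/24 -84:30/30/24 -82:30/30/23 -80:29/29/23 -78:28/28/23 -76:28/28/23 -74:28/28/23 -72:28/29/23 -70:28/29/23 -68:28/29/24 -66:28/29/24 -64:29/29/23 -62:29/29/24 -60:29/29/24 -58:30/29/24 -56:30/29/25 -54:30/30/25 -52:30/31/25 -50:32/32/25 -48:33/33/25 -46:33/33/26 -44:33/33/25 -42:33/32/25 -40:33/33/24 -38:33/33/24 -36:34/34/24
```

>>> play_rows --motion '[[[0, 0, 0, 0, 0, 0, -1], [0, 0, 0, 0, 0, 0, -1], [0, 0, 0, 0, 0, 0, -1], [0, 0, 0, 0, 0, 0, -1], [0, 0, 0, 0, 0, 0, -1], [0, 0, 0, 0, 0, 0, -1], [0, 0, 0, 0, 0, 0, -1], [0, 0, 0, 0, 0, 0, -1], [0, 0, 0, 0, 0, 0, -1], [0, 0, 0, 0, 0, 0, -1]]]'

```text
time_s: 11.15
ee_pos: [0.6462, -0.0937, 0.0453]
eef_rot: [3.141, 0.001, 1.172]
force: [-0.1, -0.3, -0.7]
grip_width: 0.0259
grip_force: 30.0
```

```bash
python3 - <<'E'
from h import *
st();print(crow([.6713,-.034,.045],down(np.radians(67.15))))
# then plan: retract 66mm, then go
p=np.array([.6717,-.0333,.045]);r=down(np.radians(67.15))
print(row([.60,-.03,.12],down(np.radians(150)),p,r))
E
```

```text
meas-cmd mm [ 0.2 -0.4  0.3] deg [-0.05 -0.05  0.  ] cmd [ 0.646  -0.0933  0.045 ] t 11.15 q [-0.2   0.71  1.35 -0.    1.08  0.2 ] F [-0.1 -0.3 -0.7]
[0.2577, 0.0011, -0.0, 0.0, 0.0, -0.0]
[-0.0992, -0.2694, -0.3, -0.0, 0.0, -0.2301]
```

>>> play_rows --motion '[[[0.03, 0, 0, 0, 0, 0, -1], [0.08, 0, 0, 0, 0, 0, -1], [0.14, 0, 0, 0, 0, 0, -1], [0.2, 0, 0, 0, 0, 0, -1], [0.25, 0, 0, 0, 0, 0, -1], [0.26, 0, 0, 0, 0, 0, -1], [0.26, 0, -0.1, 0, 0, 0, -1], [0.26, 0, -0.25, 0, 0, 0, -1], [0.26, 0, -0.3, 0, 0, 0, -1]]]'

```text
time_s: 12.05
ee_pos: [0.6727, -0.0338, 0.1241]
eef_rot: [3.136, -0.0, 1.172]
force: [0.2, 0.8, -0.7]
grip_width: 0.0257
grip_force: 30.0
```

```bash
python3 - <<'E'
from h import *
app([0.26,0,-.3,0,0,0]);st()
a=crow([.56,-.02,.11],down(np.radians(148)));print(a)
app(a);print(crow([.482,-.0133,.10],down(np.radians(182.4))),crow([.482,-.0133,.0255],down(np.radians(182.4))))
E
```

```text
meas-cmd mm [ 1.4 -0.4  4.1] deg [-0.32  0.03 -0.  ] cmd [ 0.6713 -0.0333  0.12  ] t 12.05 q [-0.1   0.66  1.23 -0.    1.24  0.3 ] F [ 0.2  0.8 -0.7]
[-0.1237, -0.4308, 0.0399, 0.0, 0.0, -0.2246]
[0.2788, -0.1426, 0.04, -0.0, 0.0, -0.0956] [0.2789, -0.1425, 0.338, -0.0, 0.0, -0.0956]
```

>>> play_rows --motion '[[[-0.1237, -0.4308, 0.0399, 0, 0, -0.2246, -1], [-0.1237, -0.4308, 0.0399, 0, 0, -0.2246, -1], [-0.1237, -0.4308, 0.0399, 0, 0, -0.2246, -1], [-0.1237, -0.4308, 0.0399, 0, 0, -0.2246, -1], [-0.1237, -0.4308, 0.0399, 0, 0, -0.2246, -1], [-0.1237, -0.4308, 0.0399, 0, 0, -0.2246, -1], [-0.1237, -0.4308, 0.0399, 0, 0, -0.2246, -1], [-0.1237, -0.4308, 0.0399, 0, 0, -0.2246, -1], [-0.1237, -0.4308, 0.0399, 0, 0, -0.2246, -1], [-0.1237, -0.4308, 0.0399, 0, 0, -0.2246, -1]]]'

```text
time_s: 13.05
ee_pos: [0.5599, -0.0204, 0.1096]
eef_rot: [-3.14, 0.001, 2.589]
force: [0.7, -0.7, -1.2]
grip_width: 0.0258
grip_force: 30.0
```

>>> play_rows --motion '[[[0.2788, -0.1426, 0.04, 0, 0, -0.0956, -1], [0.2788, -0.1426, 0.04, 0, 0, -0.0956, -1], [0.2788, -0.1426, 0.04, 0, 0, -0.0956, -1], [0.2788, -0.1426, 0.08, 0, 0, -0.0956, -1], [0.2788, -0.1426, 0.15, 0, 0, -0.0956, -1], [0.2788, -0.1426, 0.22, 0, 0, -0.0956, -1], [0.2788, -0.1426, 0.28, 0, 0, -0.0956, -1], [0.2788, -0.1426, 0.32, 0, 0, -0.0956, -1], [0.2789, -0.1425, 0.338, 0, 0, -0.0956, -1], [0.2789, -0.1425, 0.338, 0, 0, -0.0956, -1]]]'

```text
time_s: 14.05
ee_pos: [0.4822, -0.0138, 0.0257]
eef_rot: [-3.14, 0.0, -3.1]
force: [-0.6, -0.0, -0.8]
grip_width: 0.0257
grip_force: 30.0
```

```bash
python3 - <<'E'
from h import *
app([0.2789,-0.1425,0.338,0,0,-0.0956]);st()
c=cam('wrist');st()
E
```

```text
meas-cmd mm [ 0.2 -0.5  0.2] deg [ 0.06 -0.02  0.  ] cmd [ 0.482  -0.0133  0.0255] t 14.05 q [-0.1   0.43  1.88 -0.    0.84 -1.72] F [-0.6 -0.  -0.8]
meas-cmd mm [ 0.3 -0.5  0.3] deg [ 0.07 -0.04  0.01] cmd [ 0.482  -0.0133  0.0255] t 14.1 q [-0.1   0.43  1.88 -0.    0.84 -1.72] F [-0.1  0.  -0.4]
```

>>> play_rows --motion '[[[0, 0, 0.002, 0, 0, 0, -1], [0, 0, 0.002, 0, 0, 0, 0], [0, 0, 0.002, 0, 0, 0, 0], [0, 0, 0.002, 0, 0, 0, 0], [0, 0, 0.002, 0, 0, 0, 0], [0, 0, 0.002, 0, 0, 0, 0], [0, 0, 0.002, 0, 0, 0, 0], [0, 0, -0.1, 0, 0, 0, 0], [0, 0, -0.3, 0, 0, 0, 0], [0, 0, -0.5, 0, 0, 0, 0]]]'

```text
time_s: 15.1
ee_pos: [0.4815, -0.0135, 0.1519]
eef_rot: [-3.14, -0.001, -3.099]
force: [0.0, -0.3, 0.4]
grip_width: 0.0471
grip_force: 0.0
```

```bash
python3 - <<'E'
from h import *
app([0,0,-.5,0,0,0]);st()
c=cam('wrist');keep(c,'w8');W=world(c);x,y,z=W[...,0],W[...,1],W[...,2]
q=(x>.40)&(x<.60)&(abs(y)<.06)&(z>.0135)&(z<.03);P=W[q];print(len(P),P.mean(0),cv2.minAreaRect(P[:,:2].astype(np.float32)))
q=(x>.40)&(x<.60)&(abs(y)<.06)&(z>.006)&(z<.0135);P=W[q];print(len(P),P.mean(0),cv2.minAreaRect(P[:,:2].astype(np.float32)))
E
```

```text
meas-cmd mm [-0.5 -0.2  1.4] deg [0.05 0.07 0.  ] cmd [ 0.482  -0.0133  0.1505] t 15.1 q [-0.1   0.23  1.79 -0.    1.12 -1.72] F [ 0.  -0.3  0.4]
2098 [ 0.48477325 -0.01404817  0.01884936] ((0.5109719634056091, -0.012890171259641647), (0.14904548227787018, 0.025696832686662674), 2.6115996837615967)
626 [ 0.55284776 -0.01167051  0.01255569] ((0.5115975141525269, -0.013667909428477287), (0.15022894740104675, 0.023237034678459167), 2.1846272945404053)
```

```bash
cat > plan.py <<'E'
from h import *; from kin import *
A=np.radians(65)
NEST=(np.array([.5462,-.3312]),np.radians(67.15)); RACK=(np.array([.5119,.2939]),np.radians(-87.7))
def fr(F):
    c,y=F; ex=np.array([np.cos(y),np.sin(y),0]); up=-np.cos(A)*ex+np.array([0,0,np.sin(A)]); n=np.sin(A)*ex+np.array([0,0,np.cos(A)])
    return ex,up,n
def trot(F,s):
    ex,up,n=fr(F); z=-up; y=s*n; return R.from_matrix(np.c_[np.cross(y,z),y,z])
def org(F,i,dx=-8.15e-3,z=.0793):
    ex,_,_=fr(F); return np.r_[F[0],0]+ex*([-.105,-.035,.035,.105][i]+dx)+[0,0,z]
E
python3 - <<'E'
from plan import *
for Lt in(.2,.35):
  p=[-.0034,.4087,.4452,.1442+Lt-.2,.0366,Lt]
  rng=np.random.default_rng(0)
  seeds=[np.array([b,.3,1.6,q4,1.,q6]) for b in(.5,-.5) for q4 in(0,1.5,3,-.8) for q6 in(-2,0,2)]
  for nm,F in(('rack',RACK),('nest',NEST)):
    for s in(1,-1):
      for i in(0,3):
        P=org(F,i)+fr(F)[1]*.02
        print(Lt,nm,s,i,[x.round(2).tolist() for x in ik(P,trot(F,s),p,seeds)])
E
```

```text
0.2 rack 1 0 [[0.73, 0.8, 1.12, -0.33, 1.52, 2.33]]
0.2 rack 1 3 [[0.45, 0.52, 1.57, -0.42, 1.27, 2.15]]
0.2 rack -1 0 [[0.73, 0.8, 1.12, -0.33, 1.52, -0.81]]
0.2 rack -1 3 [[0.45, 0.52, 1.57, -0.42, 1.27, -0.99]]
0.2 nest 1 0 [[-0.89, 0.77, 1.16, 0.38, 1.44, -2.16]]
0.2 nest 1 3 [[-0.6, 0.63, 1.4, 0.45, 1.24, -1.94]]
0.2 nest -1 0 [[-0.89, 0.77, 1.16, 0.38, 1.44, 0.98]]
0.2 nest -1 3 [[-0.6, 0.63, 1.4, 0.45, 1.24, 1.2]]
0.35 rack 1 0 [[0.8, 0.93, 0.92, -0.31, 1.6, 2.37]]
0.35 rack 1 3 [[0.55, 0.61, 1.47, -0.39, 1.31, 2.23]]
0.35 rack -1 0 [[0.8, 0.93, 0.92, -0.31, 1.6, -0.78]]
0.35 rack -1 3 [[0.55, 0.61, 1.47, -0.39, 1.31, -0.91]]
0.35 nest 1 0 [[-0.97, 0.86, 1.04, 0.36, 1.49, -2.22]]
0.35 nest 1 3 [[-0.69, 0.67, 1.36, 0.44, 1.27, -2.03]]
0.35 nest -1 0 [[-0.97, 0.86, 1.04, 0.36, 1.49, 0.92]]
0.35 nest -1 3 [[-0.69, 0.67, 1.36, 0.44, 1.27, 1.11]]
```

```bash
python3 - <<'E'
from h import *
print(crow([.56,.20,.28],down(np.radians(172))))
a=crow([.56,.20,.28],down(np.radians(172)));app(a);
print(crow([.60,.30,.28],down(np.radians(172))))
E
```

```text
[-0.3477, 0.839, -0.5182, -0.0, 0.0, 0.0289]
[-0.1029, 0.4184, -0.0001, -0.0, 0.0, 0.0]
```

>>> play_rows --motion '[[[-0.15, 0.4, -0.5182, 0, 0, 0.0289, -0.4], [-0.3477, 0.839, -0.5182, 0, 0, 0.0289, -0.4], [-0.3477, 0.839, -0.5182, 0, 0, 0.0289, -0.4], [-0.3477, 0.839, -0.5182, 0, 0, 0.0289, -0.4], [-0.3477, 0.839, -0.5182, 0, 0, 0.0289, -0.4], [-0.3477, 0.839, -0.5182, 0, 0, 0.0289, -0.4], [-0.3477, 0.839, -0.5182, 0, 0, 0.0289, -0.4], [-0.3477, 0.839, -0.5182, 0, 0, 0.0289, -0.4]]]'

```text
time_s: 15.95
ee_pos: [0.5597, 0.1993, 0.2791]
eef_rot: [-3.14, -0.0, 3.002]
force: [0.5, -0.8, -1.5]
grip_width: 0.0285
grip_force: 0.0
```

>>> play_rows --motion '[[[-0.1029, 0.4184, 0, 0, 0, 0, -0.4], [-0.1029, 0.4184, 0, 0, 0, 0, -0.4], [-0.1029, 0.4184, 0, 0, 0, 0, -0.4], [-0.1029, 0.4184, 0, 0, 0, 0, -0.4], [-0.1029, 0.4184, 0, 0, 0, 0, -0.4], [-0.1029, 0.4184, 0, 0, 0, 0, -0.4]]]'

```text
time_s: 16.55
ee_pos: [0.6001, 0.2982, 0.2804]
eef_rot: [-3.14, 0.001, 3.001]
force: [0.2, 0.0, 1.2]
grip_width: 0.028
grip_force: 0.0
```

```bash
python3 - <<'E'
from plan import *
app([-0.1029,0.4184,0,0,0,0]);st()
c=cam('wrist');keep(c,'w9');W=world(c);
ex,up,n=fr(RACK);ey=np.cross([0,0,1],ex)
L=(W-np.r_[RACK[0],0])@np.c_[ex,ey,[0,0,1]]
x,y,z=L[...,0],L[...,1],L[...,2]
q=(z>.007)&(z<.015)&(abs(x)<.18)&(abs(y)<.1);P=W[q];print('plate',cv2.minAreaRect(P[:,:2].astype(np.float32)))
for i,xi in enumerate([-.105,-.035,.035,.105]):
    q=(abs(x-xi)<.034)&(abs(y)<.07)&(z>.055)&(z<.13)
    P=L[q];top=P[P[:,2]>P[:,2].max()-.012]
    print(i,len(P),'zmax',np.percentile(P[:,2],99.5).round(4))
    # plane fit (upper face) in x-z
    m=(abs(P[:,1])<.025);Q=P[m];s=np.polyfit(Q[:,2],Q[:,0],1);
    res=Q[:,0]-np.polyval(s,Q[:,2]);Q=Q[abs(res)<.003];s=np.polyfit(Q[:,2],Q[:,0],1)
    print('  angle',np.degrees(np.arctan2(1,-s[0])).round(1),'x at z=.079',np.polyval(s,.079).round(4),'zrange',np.percentile(Q[:,2],[1,99]).round(4))
    for lo,hi in((.060,.075),(.082,.1),(.085,.11)):
        T=P[(P[:,2]>lo)&(P[:,2]<hi)&(abs(P[:,0]-np.polyval(s,P[:,2]))<.006)]; print('  y',lo,np.percentile(T[:,1],[.5,99.5]).round(4),np.percentile(T[:,1],[.5,99.5]).mean().round(4))
E
```

```text
meas-cmd mm [ 0.1 -1.8  0.4] deg [ 0.05 -0.06  0.09] cmd [0.6  0.3  0.28] t 16.55 q [ 0.41  0.55  1.04 -0.    1.55 -1.02] F [0.2 0.  1.2]
plate ((0.5114280581474304, 0.29456180334091187), (0.15017898380756378, 0.3100946247577667), 2.2788777351379395)
0 3973 zmax 0.1073
  angle 63.9 x at z=.079 -0.1006 zrange [0.0561 0.1072]
  y 0.06 [-0.0607  0.0668] 0.0031
  y 0.082 [-0.0598  0.0639] 0.0021
  y 0.085 [-0.0383  0.0443] 0.003
1 3118 zmax 0.1074
  angle 62.9 x at z=.079 -0.0304 zrange [0.056  0.1072]
  y 0.06 [-0.0618  0.0654] 0.0018
  y 0.082 [-0.0605  0.065 ] 0.0022
  y 0.085 [-0.0394  0.0433] 0.002
2 2362 zmax 0.1074
  angle 62.0 x at z=.079 0.0391 zrange [0.0558 0.1073]
  y 0.06 [-0.0664  0.0602] -0.0031
  y 0.082 [-0.0654  0.0599] -0.0027
  y 0.085 [-0.0439  0.0384] -0.0027
3 1656 zmax 0.1076
  angle 58.1 x at z=.079 0.1094 zrange [0.0629 0.1072]
  y 0.06 [-0.0618  0.0628] 0.0005
  y 0.082 [-0.0638  0.0618] -0.001
  y 0.085 [-0.0419  0.0405] -0.0007
```

View pics/w9.png

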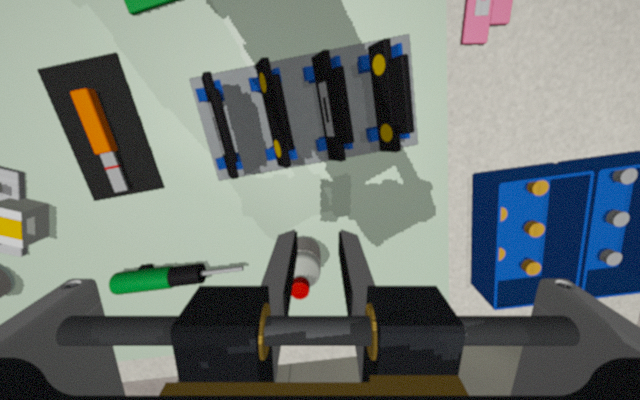

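```bash
cat >> plan.py <<'E'
RACK=(np.array([.5115,.2944]),np.radians(-87.72))
RY=[.0025,.002,-.003,-.0007]
def tgt(F,i,u,dy=0,dx=0,dz=0):  # u: metres upslope from cover origin
    ex,up,n=fr(F);ey=np.cross([0,0,1],ex)
    return org(F,i,dx=dx)+up*u+ey*dy+[0,0,dz]
E
python3 - <<'E'
from plan import *
r=trot(RACK,-1)
a=crow(tgt(RACK,1,.105,RY[1]),r);print(tgt(RACK,1,.105,RY[1]),a,np.linalg.norm(a[3:])*360);app(a)
print(crow(tgt(RACK,1,.015,RY[1]),r))
E
```

```text
[0.51034064 0.37379165 0.17446232] [0.3963, 0.2425, 0.422, 0.0692, -0.0062, -0.0281] 26.980048628569964
[-0.0, -0.0, 0.36, 0.0, 0.0, 0.0]
```

>>> play_rows --motion '[[[0.1, 0.06, 0, 0.02, -0.0015, -0.007, -0.4], [0.25, 0.15, 0, 0.04, -0.003, -0.014, -0.4], [0.3963, 0.2425, 0.1, 0.0692, -0.0062, -0.0281, -0.4], [0.3963, 0.2425, 0.3, 0.0692, -0.0062, -0.0281, -0.4], [0.3963, 0.2425, 0.422, 0.0692, -0.0062, -0.0281, -0.4], [0.3963, 0.2425, 0.422, 0.0692, -0.0062, -0.0281, -0.4], [0.3963, 0.2425, 0.422, 0.0692, -0.0062, -0.0281, -0.4], [0.3963, 0.2425, 0.422, 0.0692, -0.0062, -0.0281, -0.4]]]'

```text
time_s: 17.4
ee_pos: [0.5115, 0.3733, 0.1772]
eef_rot: [-2.707, 0.004, -3.103]
force: [-0.2, -0.3, 0.4]
grip_width: 0.028
grip_force: 0.0
```

```bash
python3 - <<'E'
from plan import *
st();o=get_obs();p,r=pose()
for Lt in np.arange(.15,.6,.05):
    pp=[-.0034,.4087,.4452,.1442+Lt-.2,.0366,Lt];a,b=fk(o['qpos'],pp);print(Lt.round(2),((a-p)*1e3).round(1),np.degrees((b.inv()*r).magnitude()).round(2))
c=cam('wrist');keep(c,'w10')
W=world(c);ex,up,n=fr(RACK);L=(W-tgt(RACK,1,0,RY[1]))@np.c_[np.cross(up,n),up,n]
q=(abs(L[...,2])<.011)&(L[...,1]>-.02)&(L[...,1]<.034)&(abs(L[...,0])<.07)
T=q&(L[...,1]>.005);P=L[T];print('tab',len(P),np.percentile(P,[.5,50,99.5],axis=0).round(4))
T=q&(abs(L[...,2]-.005)<.003);P=L[T];print('face n',P[:,2].mean(),np.polyfit(P[:,1],P[:,2],1))
E
```

```text
meas-cmd mm [ 1.2 -0.5  2.8] deg [-0.09 -0.17  0.16] cmd [0.5103 0.3738 0.1745] t 17.4 q [ 0.71  0.69  1.11 -0.34  1.61 -0.87] F [-0.2 -0.3  0.4]
0.15 [-6.6 38.8 -6.4] 0.0
0.2 [-5.7 17.8 -1.8] 0.0
0.25 [-4.7 -3.3  2.9] 0.0
0.3 [ -3.7 -24.3   7.5] 0.0
0.35 [ -2.7 -45.3  12.2] 0.0
0.4 [ -1.7 -66.4  16.8] 0.0
0.45 [ -0.7 -87.4  21.5] 0.0
0.5 [   0.2 -108.4   26.1] 0.0
0.55 [   1.2 -129.5   30.8] 0.0
tab 1288 [[-0.0544  0.0067 -0.011 ]
 [-0.0071  0.0281 -0.0018]
 [ 0.0502  0.03    0.0045]]
face n 0.003410952075140212 [-0.00249905  0.00346155]
```

>>> play_rows --motion '[[[0, 0, 0.05, 0, 0, 0, -0.4], [0, 0, 0.12, 0, 0, 0, -0.4], [0, 0, 0.2, 0, 0, 0, -0.4], [0, 0, 0.28, 0, 0, 0, -0.4], [0, 0, 0.34, 0, 0, 0, -0.4], [0, 0, 0.36, 0, 0, 0, -0.4], [0, 0, 0.36, 0, 0, 0, -0.4], [0, 0, 0.36, 0, 0, 0, -1], [0, 0, 0.36, 0, 0, 0, -1], [0, 0, 0.36, 0, 0, 0, -1]]]' --grip_force 20

```text
time_s: 18.45
ee_pos: [0.5121, 0.3358, 0.0933]
eef_rot: [-2.705, 0.001, -3.101]
force: [0.0, 2.1, 1.8]
grip_width: 0.0101
grip_force: 20.0
```

>>> play_rows --motion '[[[0, 0, 0, 0, 0, 0, -1], [0, 0, 0, 0, 0, 0, -1], [0, 0, 0, 0, 0, 0, -1], [0, 0, 0, 0, 0, 0, -1], [0, 0, 0, 0, 0, 0, -1]]]'

```text
time_s: 18.95
ee_pos: [0.5122, 0.3358, 0.0933]
eef_rot: [-2.705, 0.001, -3.101]
force: [-1.4, 3.0, 5.5]
grip_width: 0.01
grip_force: 20.0
```

```bash
python3 - <<'E'
from plan import *
app([0,0,.36,0,0,0]);st();o=get_obs();print(o['grip_width'],o['grip_force'])
c=cam('wrist');p,r=pose();W=world(c);L=r.inv().apply(W.reshape(-1,3)-p).reshape(W.shape)
q=(abs(L[...,1])<.012)&(abs(L[...,2])<.05)&(abs(L[...,0])<.075)
for lo,hi in((-.017,.01),(.022,.04)):
    P=L[q&(L[...,2]>lo)&(L[...,2]<hi)];print(len(P),np.percentile(P,[.5,50,99.5],axis=0).round(4) if len(P) else '')
E
```

```text
meas-cmd mm [0.3 0.  0.4] deg [ 0.02 -0.08  0.02] cmd [0.5118 0.3358 0.0929] t 18.95 q [ 0.66  0.72  1.27 -0.36  1.43 -0.85] F [-1.4  3.   5.5]
0.009959239388288117 19.9997366219759
3024 [[-0.0403 -0.0115 -0.0164]
 [ 0.0094  0.001  -0.0127]
 [ 0.055   0.0116  0.0092]]
75 [[-0.0349 -0.0045  0.0221]
 [ 0.0552  0.0059  0.0284]
 [ 0.065   0.0114  0.038 ]]
```

```bash
cat >> plan.py <<'E'
from scipy.spatial.transform import Slerp
def ang(a,b): return np.degrees((a.inv()*b).magnitude())
KP=[-.0034,.4087,.4452,.1842,.0366,.24]
def transport(i_r,s_r,i_n,wps,yawmid,u0=.11,lift=None):
    """print rows for each leg from current cmd"""
    for p,r in wps:
        p0,r0=cmd();a=crow(p,r);print(np.round(p,3),a,'deg',ang(r0,r).round(1));app(a)
E
python3 - <<'E'
from plan import *
r0=trot(RACK,-1);r1=trot(NEST,-1);m=down(np.radians(90))
print(ang(r0,m),ang(m,r1),ang(r0,r1))
p0,_=cmd();S=Slerp([0,1],R.concatenate([r0,m]));S2=Slerp([0,1],R.concatenate([m,r1]))
ha=S(.9);hb=S2(.1)
sv=open('cmd.json').read()
transport(0,0,0,[(tgt(RACK,1,.015+.08,RY[1]),r0),([.50,.16,.27],S(.8)),([.46,-.07,.27],S2(.25)),(tgt(NEST,3,.115)+[0,.0,.03],S2(.999)),(tgt(NEST,3,.105),r1),(tgt(NEST,3,.018),r1)],0)
open('cmd.json','w').write(sv)
for p,r in [([.50,.16,.27],S(.8)),([.46,-.07,.27],S2(.25)),(tgt(NEST,3,.105),r1),(tgt(NEST,3,.018),r1)]:
    print([x.round(2) for x in ik(np.array(p),r,KP,[np.array([0,.3,1.6,0,1.,0])])])
E
```

```text
94.86253649169188 114.64373737659089 154.87
[0.511 0.37  0.165] [-0.0, -0.0, -0.32, 0.0, 0.0, 0.0] deg 0.0
[0.5  0.16 0.27] [0.0754, -0.9344, -0.0261, -0.0429, 0.0447, 0.2015] deg 75.9
[ 0.46 -0.07  0.27] [-0.822, -0.4355, 0.0819, 0.0007, 0.0326, 0.1262] deg 46.9
[ 0.568 -0.279  0.214] [-0.554, 0.7877, 0.1056, 0.0339, 0.0511, 0.2305] deg 85.9
[ 0.57  -0.275  0.174] [-0.0, 0.0506, 0.1488, 0.0001, 0.0001, 0.0003] deg 0.1
[ 0.584 -0.241  0.096] [-0.0001, -0.0, 0.348, -0.0, -0.0, 0.0] deg 0.0
[array([ 0.27,  0.26,  1.47, -0.06,  1.49, -0.04])]
[array([-0.28,  0.11,  1.65,  0.1 ,  1.46,  0.19])]
[array([-0.66,  0.58,  1.3 ,  0.43,  1.4 ,  1.2 ])]
[array([-0.61,  0.64,  1.4 ,  0.45,  1.24,  1.18])]
```

>>> play_rows --motion '[[[0, 0, -0.04, 0, 0, 0, -1], [0, 0, -0.12, 0, 0, 0, -1], [0, 0, -0.22, 0, 0, 0, -1], [0, 0, -0.32, 0, 0, 0, -1]]]'

```text
time_s: 19.4
ee_pos: [0.5104, 0.3697, 0.1661]
eef_rot: [-2.704, -0.0, -3.102]
force: [-0.1, -1.1, -0.3]
grip_width: 0.0101
grip_force: 20.0
```

>>> play_rows --motion '[[[0.0754, -0.9344, -0.0261, -0.0429, 0.0447, 0.2015, -1], [0.0754, -0.9344, -0.0261, -0.0429, 0.0447, 0.2015, -1], [0.0754, -0.9344, -0.0261, -0.0429, 0.0447, 0.2015, -1], [0.0754, -0.9344, -0.0261, -0.0429, 0.0447, 0.2015, -1], [0.0754, -0.9344, -0.0261, -0.0429, 0.0447, 0.2015, -1], [0.0754, -0.9344, -0.0261, -0.0429, 0.0447, 0.2015, -1], [0.0754, -0.9344, -0.0261, -0.0429, 0.0447, 0.2015, -1], [0.0754, -0.9344, -0.0261, -0.0429, 0.0447, 0.2015, -1], [0.0754, -0.9344, -0.0261, -0.0429, 0.0447, 0.2015, -1], [0.0754, -0.9344, -0.0261, -0.0429, 0.0447, 0.2015, -1]]]'

```text
time_s: 20.4
ee_pos: [0.4999, 0.1595, 0.2705]
eef_rot: [-3.065, 0.059, 1.887]
force: [0.5, -0.2, -0.5]
grip_width: 0.0099
grip_force: 20.0
```

>>> play_rows --motion '[[[-0.822, -0.4355, 0.0819, 0.0007, 0.0326, 0.1262, -1], [-0.822, -0.4355, 0.0819, 0.0007, 0.0326, 0.1262, -1], [-0.822, -0.4355, 0.0819, 0.0007, 0.0326, 0.1262, -1], [-0.822, -0.4355, 0.0819, 0.0007, 0.0326, 0.1262, -1], [-0.822, -0.4355, 0.0819, 0.0007, 0.0326, 0.1262, -1], [-0.822, -0.4355, 0.0819, 0.0007, 0.0326, 0.1262, -1], [-0.822, -0.4355, 0.0819, 0.0007, 0.0326, 0.1262, -1], [-0.822, -0.4355, 0.0819, 0.0007, 0.0326, 0.1262, -1]]]'

```text
time_s: 21.2
ee_pos: [0.4601, -0.0698, 0.2703]
eef_rot: [-3.048, -0.084, 1.088]
force: [0.2, 0.4, -0.4]
grip_width: 0.0099
grip_force: 20.0
```

```bash
python3 - <<'E'
from plan import *
for a in ([0,0,-.32,0,0,0],[0.0754,-0.9344,-0.0261,-0.0429,0.0447,0.2015],[-0.822,-0.4355,0.0819,0.0007,0.0326,0.1262]): app(a)
st();o=get_obs();print(o['grip_width'],o['grip_force'])
c=cam('wrist');keep(c,'w11');p,r=pose();W=world(c);L=r.inv().apply(W.reshape(-1,3)-p).reshape(W.shape)
q=(abs(L[...,1])<.012)&(abs(L[...,2])<.06)&(abs(L[...,0])<.085)
for lo,hi in((-.02,.012),(.018,.05)):
    P=L[q&(L[...,2]>lo)&(L[...,2]<hi)];print(len(P),np.percentile(P,[.5,50,99.5],axis=0).round(4) if len(P) else '')
# nest from here
ex,up,n=fr(NEST);ey=np.cross([0,0,1],ex)
M=(W-np.r_[NEST[0],0])@np.c_[ex,ey,[0,0,1]]
q=(M[...,2]>.007)&(M[...,2]<.015)&(abs(M[...,0])<.18)&(abs(M[...,1])<.1);P=M[q].astype(np.float32);print('plate',q.sum(),cv2.minAreaRect(P[:,:2]) if q.sum()>20 else '')
E
```

```text
meas-cmd mm [0.1 0.2 0.3] deg [-0.02 -0.11 -0.28] cmd [ 0.46 -0.07  0.27] t 21.2 q [-0.28  0.11  1.64  0.1   1.46  0.18] F [ 0.2  0.4 -0.4]
0.009878909338973441 19.999662414193153
2885 [[-0.0334 -0.0116 -0.0192]
 [ 0.0091  0.0005 -0.0131]
 [ 0.0604  0.0116  0.0119]]
81 [[ 0.0073 -0.0068  0.0181]
 [ 0.0645  0.0017  0.0249]
 [ 0.0648  0.0096  0.0425]]Traceback (most recent call last):
  File "<stdin>", line 11, in <module>
cv2.error: OpenCV(4.12.0) /io/opencv/modules/imgproc/src/convhull.cpp:143: error: (-215:Assertion failed) total >= 0 && (depth == CV_32F || depth == CV_32S) in function 'convexHull'
```

```bash
python3 - <<'E'
from plan import *
r1=trot(NEST,-1);n=fr(NEST)[2]
a=crow(tgt(NEST,3,.10)+n*.0015,r1);print(a,ang(cmd()[1],r1));app(a)
print(crow(tgt(NEST,3,.015)+n*.0015,r1))
E
```

```text
[-0.5381, 0.8013, 0.2789, 0.034, 0.0512, 0.2308] 85.99469780670799
[0.0, 0.0, 0.34, -0.0, 0.0, 0.0]
```

>>> play_rows --motion '[[[-0.538, 0.801, 0.1, 0.033, 0.0497, 0.2239, -1], [-0.538, 0.801, 0.1, 0.033, 0.0497, 0.2239, -1], [-0.538, 0.801, 0.1, 0.033, 0.0497, 0.2239, -1], [-0.538, 0.801, 0.1, 0.033, 0.0497, 0.2239, -1], [-0.538, 0.801, 0.1, 0.033, 0.0497, 0.2239, -1], [-0.538, 0.801, 0.1, 0.033, 0.0497, 0.2239, -1], [-0.538, 0.801, 0.1, 0.033, 0.0497, 0.2239, -1], [-0.538, 0.801, 0.1, 0.033, 0.0497, 0.2239, -1], [-0.538, 0.801, 0.1, 0.033, 0.0497, 0.2239, -1], [-0.538, 0.801, 0.1, 0.033, 0.0497, 0.2239, -1]]]'

```text
time_s: 22.25
ee_pos: [0.5735, -0.2766, 0.215]
eef_rot: [-2.712, -0.009, -0.356]
force: [0.9, -1.2, -0.9]
grip_width: 0.0095
grip_force: 20.0
```

```bash
python3 - <<'E'
from plan import *
json.dump([[.46,-.07,.27],cmd()[1].as_quat().tolist()],open('x','w'))
# rebuild cmd: undo planned app
r1=trot(NEST,-1);n=fr(NEST)[2];m=down(np.radians(90))
S2=Slerp([0,1],R.concatenate([m,r1]));json.dump([[.46,-.07,.27],S2(.25).as_quat().tolist()],open('cmd.json','w'))
app([-0.538,0.801,0.1,0.033,0.0497,0.2239]);st()
c=cam('wrist');keep(c,'w12');W=world(c)
ex,up,n=fr(NEST);ey=np.cross([0,0,1],ex);M=(W-np.r_[NEST[0],0])@np.c_[ex,ey,[0,0,1]]
x,y,z=M[...,0],M[...,1],M[...,2]
# backrest tops: highest points near y=+-45 each row
for i,xi in enumerate([-.105,-.035,.035,.105]):
  for s in(-1,1):
    q=(abs(x-xi)<.034)&(abs(y-s*.045)<.02)&(z>.03)&(z<.1)
    if q.sum()>30:
        P=M[q];print(i,s,len(P),'y',np.percentile(P[:,1],[1,99]).round(4),'zmax',P[:,2].max().round(4),'x@top',P[P[:,2]>P[:,2].max()-.004][:,0].mean().round(4))
a=crow(tgt(NEST,3,.045)+n*.0015,r1);print(a);print(crow(tgt(NEST,3,.015)+n*.0015,r1))
E
```

```text
meas-cmd mm [0.6 0.9 0.1] deg [-0.03 -0.01  0.07] cmd [ 0.5729 -0.2774  0.2149] t 22.25 q [-0.67  0.56  1.23  0.41  1.49  1.2 ] F [ 0.9 -1.2 -0.9]
0 -1 1920 y [-0.0531 -0.0372] zmax 0.0912 x@top -0.1163
0 1 1088 y [0.0363 0.0526] zmax 0.0881 x@top -0.1188
1 -1 1172 y [-0.0531 -0.0372] zmax 0.0899 x@top -0.0471
1 1 1066 y [0.0364 0.0528] zmax 0.0896 x@top -0.0473
2 -1 725 y [-0.053  -0.0372] zmax 0.0899 x@top 0.0225
2 1 716 y [0.0366 0.0528] zmax 0.0895 x@top 0.0224
3 -1 371 y [-0.053 -0.037] zmax 0.0895 x@top 0.092
3 1 216 y [0.0366 0.0508] zmax 0.0844 x@top 0.0941
[-0.0138, 0.0569, 0.3883, 0.0009, 0.0015, 0.0069]
[-0.0127, 0.0562, 0.5083, 0.0009, 0.0015, 0.0069]
```

>>> play_rows --motion '[[[-0.0138, 0.0569, 0.06, 0.0009, 0.0015, 0.0069, -1], [-0.0138, 0.0569, 0.16, 0.0009, 0.0015, 0.0069, -1], [-0.0138, 0.0569, 0.26, 0.0009, 0.0015, 0.0069, -1], [-0.0138, 0.0569, 0.34, 0.0009, 0.0015, 0.0069, -1], [-0.0138, 0.0569, 0.3883, 0.0009, 0.0015, 0.0069, -1], [-0.0134, 0.0567, 0.42, 0.0009, 0.0015, 0.0069, -1], [-0.013, 0.0565, 0.46, 0.0009, 0.0015, 0.0069, -1], [-0.0128, 0.0563, 0.485, 0.0009, 0.0015, 0.0069, -1], [-0.0127, 0.0562, 0.496, 0.0009, 0.0015, 0.0069, -1], [-0.0127, 0.0562, 0.5, 0.0009, 0.0015, 0.0069, -1]]]'

```text
time_s: 23.3
ee_pos: [0.5849, -0.2402, 0.0959]
eef_rot: [-2.707, -0.001, -0.398]
force: [-0.7, -0.1, -2.0]
grip_width: 0.0104
grip_force: 20.0
```

```bash
python3 - <<'E'
from plan import *
app([-0.0127,0.0562,0.5,0.0009,0.0015,0.0069]);st();cam('wrist');st()
print((cmd()[0]-tgt(NEST,3,0))@np.c_[fr(NEST)]. T)
E
```

```text
meas-cmd mm [ 0.2 -0.4  0.5] deg [-0.07  0.04 -0.05] cmd [ 0.5847 -0.2398  0.0954] t 23.3 q [-0.61  0.65  1.38  0.45  1.24  1.18] F [-0.7 -0.1 -2. ]
meas-cmd mm [ 0.2 -0.5  0.6] deg [-0.07  0.05 -0.04] cmd [ 0.5847 -0.2398  0.0954] t 23.35 q [-0.61  0.65  1.38  0.45  1.24  1.18] F [-0.5 -0.7 -2. ]
[0.00567798 0.01347445 0.00193216]
```

>>> play_rows --motion '[[[0, 0, 0.003, 0, 0, 0, -1], [0, 0, 0.006, 0, 0, 0, -1], [0, 0, 0.008, 0, 0, 0, -1], [0, 0, 0.01, 0, 0, 0, -1], [0, 0, 0.01, 0, 0, 0, -1]]]'

```text
time_s: 23.85
ee_pos: [0.5853, -0.2393, 0.0938]
eef_rot: [-2.707, -0.001, -0.399]
force: [-0.3, -0.4, 0.6]
grip_width: 0.0103
grip_force: 20.0
```

>>> play_rows --motion '[[[0, 0, 0, 0, 0, 0, -0.4], [0, 0, 0, 0, 0, 0, -0.4], [0, 0, 0, 0, 0, 0, -0.4], [0, 0, 0, 0, 0, 0, -0.4], [0, 0, 0, 0, 0, 0, -0.4], [0, 0, -0.08, 0, 0, 0, -0.4], [0, 0, -0.2, 0, 0, 0, -0.4], [0, 0, -0.35, 0, 0, 0, -0.4], [0, 0, -0.5, 0, 0, 0, -0.4], [0, 0, -0.5, 0, 0, 0, -0.4]]]'

```text
time_s: 24.85
ee_pos: [0.5653, -0.2901, 0.212]
eef_rot: [-2.709, -0.008, -0.4]
force: [1.3, 0.1, -0.0]
grip_width: 0.0282
grip_force: 0.0
```

```bash
cat >> plan.py <<'E'
def chk(c,i):
    W=world(c);ex,up,n=fr(NEST);ey=np.cross([0,0,1],ex)
    L=(W-tgt(NEST,i,0))@np.c_[ey,up,n]   # along length, up-slope, normal (0 = origin)
    q=(abs(L[...,2])<.012)&(L[...,1]>-.03)&(L[...,1]<.036)&(abs(L[...,0])<.08)
    f=q&(abs(L[...,2]-.0045)<.004);P=L[f]
    if len(P)<30: print('few',len(P));return
    A=np.c_[P[:,:2],np.ones(len(P))];k=np.linalg.lstsq(A,P[:,2],rcond=None)[0]
    print('cover',i,len(P),'plane slopes deg',np.degrees(k[:2]).round(2),'n0 mm',(k[2]*1e3).round(2))
    for lo,hi in((-.028,-.004),(.006,.026)):
        T=L[f&(L[...,1]>lo)&(L[...,1]<hi)]
        if len(T)>20:
            e=np.percentile(T[:,0],[.5,99.5]);print('  y',e.round(4),e.mean().round(4))
    print('  top u',np.percentile(P[:,1],99.5).round(4),'sil px',(c['frame'][f].min(1)>110).sum())
E
python3 - <<'E'
from plan import *
app([0,0,.01,0,0,0]);app([0,0,-.5,0,0,0]);st();c=cam('wrist');keep(c,'w13');chk(c,3)
s=cam('scene');keep(s,'s13');chk(s,3)
E
```

```text
meas-cmd mm [ 0.6 -2.6  5.6] deg [-0.19  0.46 -0.12] cmd [ 0.5646 -0.2875  0.2065] t 24.85 q [-0.69  0.55  1.25  0.42  1.47  1.21] F [ 1.3  0.1 -0. ]
cover 3 462 plane slopes deg [ 0.31 -3.16] n0 mm 3.87
  y [-0.0432 -0.0079] -0.0256
  top u 0.0304 sil px 10
cover 3 296 plane slopes deg [ 0.1 -2.8] n0 mm 4.11
  y [-0.0632  0.0646] 0.0007
  y [-0.0411  0.0507] 0.0048
  top u 0.0327 sil px 10
```

```bash
cat >> plan.py <<'E'
def legs(wps):
    sv=open('cmd.json').read();out=[]
    for p,r in wps:
        a=crow(p,r);d=ang(cmd()[1],r);out.append(a);app(a)
        q=ik(np.array(p),r,KP,[np.array([np.arctan2(p[1],p[0]),.5,1.4,0,1.3,g]) for g in(0,1.5,-1.5)])
        print(a,'deg',round(d,1),'rows>=',int(np.ceil(max(d/8.5,np.linalg.norm(np.array(a[:3]))*5))),[x.round(2).tolist() for x in q])
    json.dump(out,open('legs.json','w'));open('cmd.json','w').write(sv)
def commit(extra=()):
    for a in json.load(open('legs.json'))+list(extra): app(a)
    st()
def sl(a,b,t): return Slerp([0,1],R.concatenate([a,b]))(t)
E
python3 - <<'E'
from plan import *
m=down(np.radians(-8));r0=trot(RACK,1);r1=trot(NEST,-1)
legs([([.45,-.08,.28],sl(r1,m,.9)),([.47,.15,.28],sl(m,r0,.4)),([.48,.33,.25],r0),(tgt(RACK,0,.095,RY[0]),r0),(tgt(RACK,0,.015,RY[0]),r0)])
E
```

```text
[-0.7449, -0.6562, -0.0187, -0.0621, -0.0081, -0.0365] deg 26.1 rows>= 5 [[-0.28, 0.05, 1.69, 0.04, 1.41, 1.45]]
[-0.0725, -0.9197, 0.0397, -0.0346, 0.0017, -0.0154] deg 13.6 rows>= 5 [[0.31, 0.17, 1.56, -0.17, 1.47, 1.98]]
[-0.0104, -0.731, -0.0073, -0.0415, 0.0038, -0.0169] deg 16.2 rows>= 4 [[0.68, 0.53, 1.2, -0.35, 1.68, 2.22]]
[0.1302, -0.5357, 0.1236, -0.0, -0.0, -0.0] deg 0.0 rows>= 3 [[0.77, 0.84, 0.91, -0.32, 1.7, 2.31]]
[0.0, 0.0001, 0.32, -0.0, -0.0, -0.0] deg 0.0 rows>= 2 [[0.74, 0.82, 1.09, -0.33, 1.52, 2.33]]
```

>>> play_rows --motion '[[[-0.7449, -0.6562, -0.0187, -0.0621, -0.0081, -0.0365, -0.4], [-0.7449, -0.6562, -0.0187, -0.0621, -0.0081, -0.0365, -0.4], [-0.7449, -0.6562, -0.0187, -0.0621, -0.0081, -0.0365, -0.4], [-0.7449, -0.6562, -0.0187, -0.0621, -0.0081, -0.0365, -0.4], [-0.7449, -0.6562, -0.0187, -0.0621, -0.0081, -0.0365, -0.4], [-0.7449, -0.6562, -0.0187, -0.0621, -0.0081, -0.0365, -0.4], [-0.7449, -0.6562, -0.0187, -0.0621, -0.0081, -0.0365, -0.4], [-0.7449, -0.6562, -0.0187, -0.0621, -0.0081, -0.0365, -0.4]]]'

```text
time_s: 25.75
ee_pos: [0.4502, -0.0806, 0.279]
eef_rot: [-3.099, -0.003, -0.165]
force: [-0.4, -0.2, -0.4]
grip_width: 0.028
grip_force: 0.0
```

>>> play_rows --motion '[[[-0.0725, -0.9197, 0.0397, -0.0346, 0.0017, -0.0154, -0.4], [-0.0725, -0.9197, 0.0397, -0.0346, 0.0017, -0.0154, -0.4], [-0.0725, -0.9197, 0.0397, -0.0346, 0.0017, -0.0154, -0.4], [-0.0725, -0.9197, 0.0397, -0.0346, 0.0017, -0.0154, -0.4], [-0.0725, -0.9197, 0.0397, -0.0346, 0.0017, -0.0154, -0.4], [-0.0725, -0.9197, 0.0397, -0.0346, 0.0017, -0.0154, -0.4], [-0.0725, -0.9197, 0.0397, -0.0346, 0.0017, -0.0154, -0.4]]]'

```text
time_s: 26.45
ee_pos: [0.4704, 0.1496, 0.2785]
eef_rot: [2.964, -0.007, -0.068]
force: [-0.6, -0.6, -0.7]
grip_width: 0.0283
grip_force: 0.0
```

>>> play_rows --motion '[[[-0.0104, -0.731, -0.0073, -0.0415, 0.0038, -0.0169, -0.4], [-0.0104, -0.731, -0.0073, -0.0415, 0.0038, -0.0169, -0.4], [-0.0104, -0.731, -0.0073, -0.0415, 0.0038, -0.0169, -0.4], [-0.0104, -0.731, -0.0073, -0.0415, 0.0038, -0.0169, -0.4], [-0.0104, -0.731, -0.0073, -0.0415, 0.0038, -0.0169, -0.4], [-0.0104, -0.731, -0.0073, -0.0415, 0.0038, -0.0169, -0.4], [-0.0104, -0.731, -0.0073, -0.0415, 0.0038, -0.0169, -0.4]]]'

```text
time_s: 27.15
ee_pos: [0.4808, 0.3279, 0.25]
eef_rot: [2.704, -0.0, 0.038]
force: [0.0, 0.1, 0.3]
grip_width: 0.0281
grip_force: 0.0
```

>>> play_rows --motion '[[[0.1302, -0.5357, 0.0, 0, 0, 0, -0.4], [0.1302, -0.5357, 0.0, 0, 0, 0, -0.4], [0.1302, -0.5357, 0.0, 0, 0, 0, -0.4], [0.1302, -0.5357, 0.0, 0, 0, 0, -0.4], [0.1302, -0.5357, 0.05, 0, 0, 0, -0.4], [0.1302, -0.5357, 0.1236, 0, 0, 0, -0.4], [0.1302, -0.5357, 0.1236, 0, 0, 0, -0.4], [0.1302, -0.5357, 0.1236, 0, 0, 0, -0.4]]]'

```text
time_s: 27.95
ee_pos: [0.5089, 0.4382, 0.1666]
eef_rot: [2.705, -0.001, 0.038]
force: [0.4, -0.4, 0.3]
grip_width: 0.0283
grip_force: 0.0
```

```bash
cat >> plan.py <<'E'
def chkr(c,i,dy):
    W=world(c);ex,up,n=fr(RACK);ey=np.cross([0,0,1],ex)
    L=(W-tgt(RACK,i,0,dy))@np.c_[ey,up,n]
    q=(abs(L[...,2])<.012)&(L[...,1]>-.03)&(L[...,1]<.036)&(abs(L[...,0])<.08)
    for lo,hi in((-.028,-.004),(.006,.026)):
        T=L[q&(L[...,1]>lo)&(L[...,1]<hi)]
        if len(T)>20: e=np.percentile(T[:,0],[.5,99.5]);print('  y',len(T),e.round(4),e.mean().round(4),'n',np.percentile(T[:,2],[5,50,95]).round(4))
E
python3 - <<'E'
from plan import *
l=json.load(open('legs.json'));json.dump(l[:4],open('legs.json','w'));commit()
chkr(cam('wrist'),0,RY[0])
legs([(tgt(RACK,0,.015,RY[0]),trot(RACK,1))])
E
```

```text
meas-cmd mm [ 0.7 -1.3  1.2] deg [-0.03  0.02  0.1 ] cmd [0.5082 0.4395 0.1654] t 27.95 q [ 0.77  0.81  0.93 -0.32  1.69  2.32] F [ 0.4 -0.4  0.3]
  y 85 [-0.0446  0.0661] 0.0107 n [-0.011  -0.0082  0.0047]
  y 298 [-0.0548  0.0509] -0.002 n [-0.0109 -0.0075  0.0029]
[0.0, 0.0001, 0.32, -0.0, -0.0, -0.0] deg 0.0 rows>= 2 [[0.74, 0.82, 1.09, -0.33, 1.52, 2.33]]
```

>>> play_rows --motion '[[[0, 0, 0.05, 0, 0, 0, -0.4], [0, 0, 0.12, 0, 0, 0, -0.4], [0, 0, 0.2, 0, 0, 0, -0.4], [0, 0, 0.27, 0, 0, 0, -0.4], [0, 0, 0.31, 0, 0, 0, -0.4], [0, 0, 0.32, 0, 0, 0, -0.4], [0, 0, 0.32, 0, 0, 0, -0.4], [0, 0, 0.32, 0, 0, 0, -1], [0, 0, 0.32, 0, 0, 0, -1], [0, 0, 0.32, 0, 0, 0, -1]]]'

```text
time_s: 29.0
ee_pos: [0.5097, 0.4057, 0.093]
eef_rot: [2.705, -0.001, 0.04]
force: [-0.3, 0.8, 2.2]
grip_width: 0.0095
grip_force: 20.0
```

>>> play_rows --motion '[[[0, 0, 0, 0, 0, 0, -1], [0, 0, 0, 0, 0, 0, -1], [0, 0, 0, 0, 0, 0, -1], [0, 0, -0.04, 0, 0, 0, -1], [0, 0, -0.12, 0, 0, 0, -1], [0, 0, -0.22, 0, 0, 0, -1], [0, 0, -0.32, 0, 0, 0, -1], [0, 0, -0.32, 0, 0, 0, -1]]]'

```text
time_s: 29.8
ee_pos: [0.5086, 0.4409, 0.1682]
eef_rot: [2.707, -0.004, 0.041]
force: [-1.0, 0.7, -1.2]
grip_width: 0.0099
grip_force: 20.0
```

```bash
python3 - <<'E'
from plan import *
commit([[0,0,-.32,0,0,0]])
m=down(np.radians(-8));r0=trot(RACK,1);r1=trot(NEST,-1);n=fr(NEST)[2]
legs([([.48,.30,.27],sl(r0,m,.25)),([.47,.10,.28],sl(r0,m,.7)),([.46,-.12,.28],sl(m,r1,.2)),(tgt(NEST,2,.13)+n*.0015,r1),(tgt(NEST,2,.017)+n*.0015,r1)])
E
```

```text
meas-cmd mm [0.4 1.3 2.8] deg [0.12 0.23 0.04] cmd [0.5082 0.4395 0.1654] t 29.8 q [ 0.78  0.81  0.93 -0.32  1.69  2.32] F [-1.   0.7 -1.2]
[-0.135, 0.6781, -0.1454, 0.0173, -0.0016, 0.007] deg 6.7 rows>= 4 [[0.61, 0.43, 1.27, -0.27, 1.62, 2.19]]
[-0.0359, 0.7706, 0.2192, 0.0312, -0.0028, 0.0127] deg 12.2 rows>= 5 [[0.2, 0.13, 1.61, -0.13, 1.44, 1.87]]
[0.036, 0.8727, 0.1149, 0.0345, -0.0002, 0.0167] deg 13.8 rows>= 5 [[-0.38, 0.09, 1.64, 0.09, 1.42, 1.37]]
[0.4806, 0.8625, 0.2592, 0.0552, 0.0072, 0.0325] deg 23.2 rows>= 6 [[-0.78, 0.62, 1.19, 0.4, 1.51, 1.13]]
[-0.0001, 0.0, 0.4519, 0.0, -0.0, -0.0] deg 0.0 rows>= 3 [[-0.71, 0.67, 1.35, 0.43, 1.29, 1.1]]
```

>>> play_rows --motion '[[[-0.135, 0.6781, -0.1454, 0.0173, -0.0016, 0.007, -1], [-0.135, 0.6781, -0.1454, 0.0173, -0.0016, 0.007, -1], [-0.135, 0.6781, -0.1454, 0.0173, -0.0016, 0.007, -1], [-0.135, 0.6781, -0.1454, 0.0173, -0.0016, 0.007, -1], [-0.135, 0.6781, -0.1454, 0.0173, -0.0016, 0.007, -1], [-0.135, 0.6781, -0.1454, 0.0173, -0.0016, 0.007, -1]]]'

```text
time_s: 30.4
ee_pos: [0.4799, 0.2996, 0.2688]
eef_rot: [2.813, -0.007, -0.005]
force: [0.6, 0.3, -1.0]
grip_width: 0.0102
grip_force: 20.0
```

>>> play_rows --motion '[[[-0.0359, 0.7706, 0.2192, 0.0312, -0.0028, 0.0127, -1], [-0.0359, 0.7706, 0.2192, 0.0312, -0.0028, 0.0127, -1], [-0.0359, 0.7706, 0.2192, 0.0312, -0.0028, 0.0127, -1], [-0.0359, 0.7706, 0.2192, 0.0312, -0.0028, 0.0127, -1], [-0.0359, 0.7706, 0.2192, 0.0312, -0.0028, 0.0127, -1], [-0.0359, 0.7706, 0.2192, 0.0312, -0.0028, 0.0127, -1], [-0.0359, 0.7706, 0.2192, 0.0312, -0.0028, 0.0127, -1]]]'

```text
time_s: 31.1
ee_pos: [0.4701, 0.1011, 0.2789]
eef_rot: [3.009, -0.007, -0.085]
force: [-0.3, 0.2, -0.8]
grip_width: 0.0095
grip_force: 20.0
```

>>> play_rows --motion '[[[0.036, 0.8727, 0.1149, 0.0345, -0.0002, 0.0167, -1], [0.036, 0.8727, 0.1149, 0.0345, -0.0002, 0.0167, -1], [0.036, 0.8727, 0.1149, 0.0345, -0.0002, 0.0167, -1], [0.036, 0.8727, 0.1149, 0.0345, -0.0002, 0.0167, -1], [0.036, 0.8727, 0.1149, 0.0345, -0.0002, 0.0167, -1], [0.036, 0.8727, 0.1149, 0.0345, -0.0002, 0.0167, -1], [0.036, 0.8727, 0.1149, 0.0345, -0.0002, 0.0167, -1]]]'

```text
time_s: 31.8
ee_pos: [0.4606, -0.1193, 0.2796]
eef_rot: [-3.055, -0.008, -0.19]
force: [0.5, -0.2, -0.8]
grip_width: 0.0098
grip_force: 20.0
```

>>> play_rows --motion '[[[0.4806, 0.8625, 0.1, 0.0552, 0.0072, 0.0325, -1], [0.4806, 0.8625, 0.1, 0.0552, 0.0072, 0.0325, -1], [0.4806, 0.8625, 0.1, 0.0552, 0.0072, 0.0325, -1], [0.4806, 0.8625, 0.1, 0.0552, 0.0072, 0.0325, -1], [0.4806, 0.8625, 0.1, 0.0552, 0.0072, 0.0325, -1], [0.4806, 0.8625, 0.2, 0.0552, 0.0072, 0.0325, -1], [0.4806, 0.8625, 0.2592, 0.0552, 0.0072, 0.0325, -1], [0.4806, 0.8625, 0.2592, 0.0552, 0.0072, 0.0325, -1], [0.4806, 0.8625, 0.2592, 0.0552, 0.0072, 0.0325, -1]]]'

```text
time_s: 32.7
ee_pos: [0.5398, -0.347, 0.1993]
eef_rot: [-2.706, -0.001, -0.397]
force: [0.0, 0.7, -0.7]
grip_width: 0.0099
grip_force: 20.0
```

```bash
cat >> plan.py <<'E'
def held(c):
    p,r=pose();W=world(c);L=r.inv().apply(W.reshape(-1,3)-p).reshape(W.shape)
    q=(abs(L[...,1])<.009)&(L[...,2]>.018)&(L[...,2]<.055)&(abs(L[...,0])<.085)
    P=L[q];print('held foot',len(P),np.percentile(P,[.5,50,99.5],axis=0).round(4).tolist() if len(P) else '')
    q=(abs(L[...,1])<.009)&(L[...,2]>-.02)&(L[...,2]<.01)&(abs(L[...,0])<.06)
    P=L[q];print('held tab',len(P),np.percentile(P,[.5,50,99.5],axis=0).round(4).tolist() if len(P) else '')
E
python3 - <<'E'
from plan import *
l=json.load(open('legs.json'));json.dump(l[:4],open('legs.json','w'));commit()
c=cam('wrist');keep(c,'w14');held(c);held(load('w12')) 
legs([(tgt(NEST,2,.017)+fr(NEST)[2]*.0015,trot(NEST,-1))])
E
```

```text
meas-cmd mm [0.8 1.3 1.6] deg [-0.06  0.   -0.14] cmd [ 0.539  -0.3483  0.1977] t 32.7 q [-0.78  0.6   1.2   0.4   1.52  1.13] F [ 0.   0.7 -0.7]
held foot 84 [[0.0084, -0.0082, 0.0181], [0.0657, 0.0013, 0.0248], [0.066, 0.0085, 0.0427]]
held tab 2528 [[-0.0323, -0.0086, -0.0191], [0.01, 0.0004, -0.0129], [0.0432, 0.0087, 0.0089]]
held foot 0 
held tab 0 
[-0.0001, 0.0, 0.4519, 0.0, -0.0, -0.0] deg 0.0 rows>= 3 [[-0.71, 0.67, 1.35, 0.43, 1.29, 1.1]]
```

>>> play_rows --motion '[[[-0.0032, 0, 0.06, 0, 0, 0, -1], [-0.0032, 0, 0.16, 0, 0, 0, -1], [-0.0032, 0, 0.26, 0, 0, 0, -1], [-0.0032, 0, 0.35, 0, 0, 0, -1], [-0.0032, 0, 0.4, 0, 0, 0, -1], [-0.0032, 0, 0.43, 0, 0, 0, -1], [-0.0032, 0, 0.445, 0, 0, 0, -1], [-0.0032, 0, 0.452, 0, 0, 0, -1], [-0.0032, 0, 0.457, 0, 0, 0, -1], [-0.0032, 0, 0.461, 0, 0, 0, -1]]]'

```text
time_s: 33.75
ee_pos: [0.5574, -0.3038, 0.0943]
eef_rot: [-2.707, -0.002, -0.399]
force: [0.4, 0.1, -0.7]
grip_width: 0.0098
grip_force: 20.0
```

>>> play_rows --motion '[[[0, 0, 0, 0, 0, 0, -1], [0, 0, 0.001, 0, 0, 0, -1], [0, 0, 0.001, 0, 0, 0, -1]]]'

```text
time_s: 34.05
ee_pos: [0.5574, -0.3035, 0.0937]
eef_rot: [-2.706, -0.001, -0.399]
force: [-0.3, -0.1, -1.1]
grip_width: 0.0098
grip_force: 20.0
```

>>> play_rows --motion '[[[0, 0, 0.002, 0, 0, 0, -1], [0, 0, 0.002, 0, 0, 0, -0.4], [0, 0, 0.002, 0, 0, 0, -0.4], [0, 0, 0.002, 0, 0, 0, -0.4], [0, 0, 0.002, 0, 0, 0, -0.4], [0, 0, 0.002, 0, 0, 0, -0.4], [0, 0, -0.08, 0, 0, 0, -0.4], [0, 0, -0.2, 0, 0, 0, -0.4], [0, 0, -0.35, 0, 0, 0, -0.4], [0, 0, -0.45, 0, 0, 0, -0.4]]]'

```text
time_s: 35.05
ee_pos: [0.5388, -0.348, 0.198]
eef_rot: [-2.707, -0.003, -0.399]
force: [0.3, 0.3, -0.4]
grip_width: 0.0285
grip_force: 0.0
```

```bash
python3 - <<'E'
from plan import *
json.dump([[-0.0032,0,.461,0,0,0],[0,0,.001,0,0,0],[0,0,-.45,0,0,0]],open('legs.json','w'));commit()
s=cam('scene');keep(s,'s15');chk(s,3);chk(s,2)
cv2.imwrite('pics/s15c.png',cv2.resize(s['frame'][220:360,170:330],None,fx=4,fy=4,interpolation=cv2.INTER_CUBIC)[...,::-1])
m=down(np.radians(-8));r0=trot(RACK,1);r1=trot(NEST,-1)
legs([([.45,-.12,.28],sl(r1,m,.8)),([.47,.10,.28],sl(m,r0,.3)),(tgt(RACK,2,.13,RY[2]),r0),(tgt(RACK,2,.015,RY[2]),r0)])
E
```

```text
meas-cmd mm [ 0.  -1.2  3. ] deg [-0.11  0.14 -0.06] cmd [ 0.5388 -0.3468  0.195 ] t 35.05 q [-0.79  0.6   1.2   0.4   1.51  1.12] F [ 0.3  0.3 -0.4]
cover 3 293 plane slopes deg [ 0.19 -2.74] n0 mm 4.12
  y [-0.0648  0.0625] -0.0011
  y [-0.0463  0.0597] 0.0067
  top u 0.0337 sil px 18
cover 2 367 plane slopes deg [ 0.18 -2.73] n0 mm 4.2
  y [-0.0638  0.0637] -0.0
  y [-0.0556  0.0562] 0.0003
  top u 0.0336 sil px 10
[-0.6796, -0.7764, -0.013, -0.0552, -0.0072, -0.0325] deg 23.2 rows>= 6 [[-0.38, 0.07, 1.67, 0.09, 1.41, 1.36]]
[-0.0885, -0.8759, 0.0758, -0.0345, 0.0002, -0.0167] deg 13.8 rows>= 5 [[0.2, 0.13, 1.61, -0.13, 1.44, 1.87]]
[0.0737, -0.9025, 0.2165, -0.0485, 0.0044, -0.0197] deg 18.9 rows>= 5 [[0.63, 0.58, 1.24, -0.36, 1.57, 2.21]]
[0.0, 0.0, 0.4599, -0.0, -0.0, -0.0] deg 0.0 rows>= 3 [[0.57, 0.61, 1.45, -0.38, 1.33, 2.24]]
```

View pics/s15c.png

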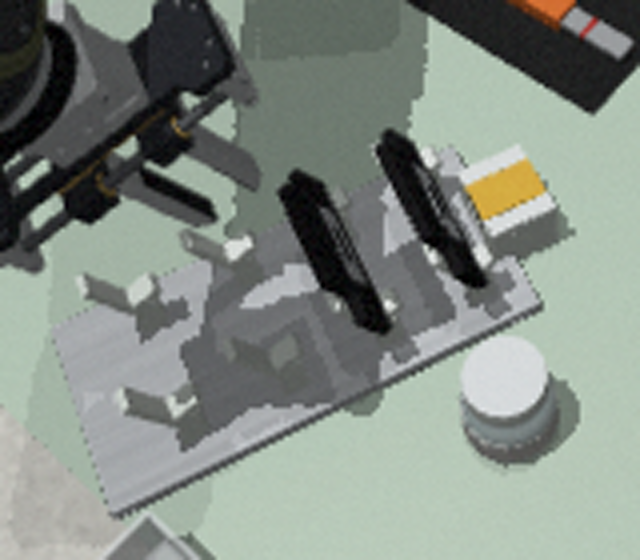

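>>> play_rows --motion '[[[-0.6796, -0.7764, -0.013, -0.0552, -0.0072, -0.0325, -0.4], [-0.6796, -0.7764, -0.013, -0.0552, -0.0072, -0.0325, -0.4], [-0.6796, -0.7764, -0.013, -0.0552, -0.0072, -0.0325, -0.4], [-0.6796, -0.7764, -0.013, -0.0552, -0.0072, -0.0325, -0.4], [-0.6796, -0.7764, -0.013, -0.0552, -0.0072, -0.0325, -0.4], [-0.6796, -0.7764, -0.013, -0.0552, -0.0072, -0.0325, -0.4], [-0.6796, -0.7764, -0.013, -0.0552, -0.0072, -0.0325, -0.4], [-0.6796, -0.7764, -0.013, -0.0552, -0.0072, -0.0325, -0.4]]]'

```text
time_s: 35.9
ee_pos: [0.4503, -0.1208, 0.2798]
eef_rot: [-3.056, -0.009, -0.191]
force: [0.3, -0.3, -0.3]
grip_width: 0.0283
grip_force: 0.0
```

>>> play_rows --motion '[[[-0.0885, -0.8759, 0.0758, -0.0345, 0.0002, -0.0167, -0.4], [-0.0885, -0.8759, 0.0758, -0.0345, 0.0002, -0.0167, -0.4], [-0.0885, -0.8759, 0.0758, -0.0345, 0.0002, -0.0167, -0.4], [-0.0885, -0.8759, 0.0758, -0.0345, 0.0002, -0.0167, -0.4], [-0.0885, -0.8759, 0.0758, -0.0345, 0.0002, -0.0167, -0.4], [-0.0885, -0.8759, 0.0758, -0.0345, 0.0002, -0.0167, -0.4], [-0.0885, -0.8759, 0.0758, -0.0345, 0.0002, -0.0167, -0.4]]]'

```text
time_s: 36.6
ee_pos: [0.4705, 0.0993, 0.2788]
eef_rot: [3.009, -0.006, -0.086]
force: [-0.8, -0.8, -1.4]
grip_width: 0.028
grip_force: 0.0
```

>>> play_rows --motion '[[[0.0737, -0.9025, 0.1, -0.0485, 0.0044, -0.0197, -0.4], [0.0737, -0.9025, 0.1, -0.0485, 0.0044, -0.0197, -0.4], [0.0737, -0.9025, 0.1, -0.0485, 0.0044, -0.0197, -0.4], [0.0737, -0.9025, 0.1, -0.0485, 0.0044, -0.0197, -0.4], [0.0737, -0.9025, 0.1, -0.0485, 0.0044, -0.0197, -0.4], [0.0737, -0.9025, 0.2165, -0.0485, 0.0044, -0.0197, -0.4], [0.0737, -0.9025, 0.2165, -0.0485, 0.0044, -0.0197, -0.4], [0.0737, -0.9025, 0.2165, -0.0485, 0.0044, -0.0197, -0.4], [0.0737, -0.9025, 0.2165, -0.0485, 0.0044, -0.0197, -0.4]]]'

```text
time_s: 37.5
ee_pos: [0.5086, 0.3131, 0.1984]
eef_rot: [2.705, -0.002, 0.038]
force: [0.9, 0.3, 0.6]
grip_width: 0.0283
grip_force: 0.0
```

```bash
python3 - <<'E'
from plan import *
l=json.load(open('legs.json'));json.dump(l[:3],open('legs.json','w'));commit()
c=cam('wrist');chkr(c,2,RY[2]);chkr(c,3,RY[3])
legs([(tgt(RACK,2,.015,RY[2]),trot(RACK,1))])
E
```

```text
meas-cmd mm [ 0.9 -1.1  1.3] deg [-0.02  0.05  0.11] cmd [0.5077 0.3142 0.1971] t 37.5 q [ 0.64  0.58  1.24 -0.36  1.58  2.22] F [0.9 0.3 0.6]
  y 54 [-0.0341  0.0659] 0.0159 n [-0.011  -0.0083  0.0046]
  y 225 [-0.0495  0.0565] 0.0035 n [-0.0108 -0.0077  0.0011]
  y 344 [-0.0541  0.066 ] 0.006 n [-0.0115 -0.0055 -0.0052]
  y 435 [-0.0511  0.054 ] 0.0014 n [-0.0113 -0.0055 -0.0049]
[0.0, 0.0, 0.4599, -0.0, -0.0, -0.0] deg 0.0 rows>= 3 [[0.57, 0.61, 1.45, -0.38, 1.33, 2.24]]
```

>>> play_rows --motion '[[[0, 0, 0.08, 0, 0, 0, -0.4], [0, 0, 0.18, 0, 0, 0, -0.4], [0, 0, 0.28, 0, 0, 0, -0.4], [0, 0, 0.38, 0, 0, 0, -0.4], [0, 0, 0.44, 0, 0, 0, -0.4], [0, 0, 0.46, 0, 0, 0, -0.4], [0, 0, 0.46, 0, 0, 0, -0.4], [0, 0, 0.46, 0, 0, 0, -1], [0, 0, 0.46, 0, 0, 0, -1], [0, 0, 0.46, 0, 0, 0, -1]]]'

```text
time_s: 38.55
ee_pos: [0.5099, 0.2657, 0.0934]
eef_rot: [2.705, -0.001, 0.04]
force: [-0.1, 1.6, 3.9]
grip_width: 0.01
grip_force: 20.0
```

>>> play_rows --motion '[[[0, 0, 0, 0, 0, 0, -1], [0, 0, 0, 0, 0, 0, -1], [0, 0, 0, 0, 0, 0, -1], [0, 0, -0.04, 0, 0, 0, -1], [0, 0, -0.12, 0, 0, 0, -1], [0, 0, -0.24, 0, 0, 0, -1], [0, 0, -0.36, 0, 0, 0, -1], [0, 0, -0.4, 0, 0, 0, -1]]]'

```text
time_s: 39.35
ee_pos: [0.5084, 0.3091, 0.1862]
eef_rot: [2.706, -0.004, 0.041]
force: [0.2, 0.6, -0.6]
grip_width: 0.01
grip_force: 20.0
```

```bash
python3 - <<'E'
from plan import *
json.dump([[0,0,.46,0,0,0],[0,0,-.4,0,0,0]],open('legs.json','w'));commit()
m=down(np.radians(-8));r0=trot(RACK,1);r1=trot(NEST,-1);n=fr(NEST)[2]
legs([([.46,.10,.28],sl(r0,m,.7)),([.44,-.12,.28],sl(m,r1,.2)),([.49,-.33,.25],sl(m,r1,.9)),(tgt(NEST,1,.13)+n*.0015,r1)])
E
```

```text
meas-cmd mm [0.4 1.2 2.7] deg [0.06 0.21 0.03] cmd [0.508  0.3079 0.1835] t 39.35 q [ 0.63  0.58  1.27 -0.36  1.55  2.22] F [ 0.2  0.6 -0.6]
[-0.2247, 0.9091, -0.002, 0.0485, -0.0044, 0.0197] deg 18.9 rows>= 5 [[0.2, 0.1, 1.63, -0.13, 1.44, 1.88]]
[-0.0039, 0.8761, 0.1151, 0.0345, -0.0002, 0.0167] deg 13.8 rows>= 5 [[-0.39, 0.05, 1.69, 0.09, 1.41, 1.35]]
[0.3548, 0.7945, 0.0542, 0.0483, 0.0063, 0.0284] deg 20.3 rows>= 5 [[-0.8, 0.46, 1.29, 0.36, 1.56, 1.11]]
[0.2009, 0.3361, 0.088, 0.0069, 0.0009, 0.0041] deg 2.9 rows>= 3 [[-0.87, 0.68, 1.08, 0.39, 1.59, 1.06]]
```

>>> play_rows --motion '[[[-0.05, 0.1, -0.1, 0, 0, 0, -1], [-0.2247, 0.9091, -0.002, 0.0485, -0.0044, 0.0197, -1], [-0.2247, 0.9091, -0.002, 0.0485, -0.0044, 0.0197, -1], [-0.2247, 0.9091, -0.002, 0.0485, -0.0044, 0.0197, -1], [-0.2247, 0.9091, -0.002, 0.0485, -0.0044, 0.0197, -1], [-0.2247, 0.9091, -0.002, 0.0485, -0.0044, 0.0197, -1], [-0.2247, 0.9091, -0.002, 0.0485, -0.0044, 0.0197, -1], [-0.2247, 0.9091, -0.002, 0.0485, -0.0044, 0.0197, -1], [-0.2247, 0.9091, -0.002, 0.0485, -0.0044, 0.0197, -1]]]'

```text
time_s: 40.25
ee_pos: [0.46, 0.101, 0.279]
eef_rot: [3.009, -0.007, -0.085]
force: [0.8, -0.3, -1.0]
grip_width: 0.0097
grip_force: 20.0
```

>>> play_rows --motion '[[[-0.0039, 0.8761, 0.1151, 0.0345, -0.0002, 0.0167, -1], [-0.0039, 0.8761, 0.1151, 0.0345, -0.0002, 0.0167, -1], [-0.0039, 0.8761, 0.1151, 0.0345, -0.0002, 0.0167, -1], [-0.0039, 0.8761, 0.1151, 0.0345, -0.0002, 0.0167, -1], [-0.0039, 0.8761, 0.1151, 0.0345, -0.0002, 0.0167, -1], [-0.0039, 0.8761, 0.1151, 0.0345, -0.0002, 0.0167, -1], [-0.0039, 0.8761, 0.1151, 0.0345, -0.0002, 0.0167, -1]]]'

```text
time_s: 40.95
ee_pos: [0.4404, -0.1196, 0.2796]
eef_rot: [-3.055, -0.008, -0.191]
force: [-0.4, 0.1, -1.6]
grip_width: 0.0096
grip_force: 20.0
```

>>> play_rows --motion '[[[0.3548, 0.7945, 0.0542, 0.0483, 0.0063, 0.0284, -1], [0.3548, 0.7945, 0.0542, 0.0483, 0.0063, 0.0284, -1], [0.3548, 0.7945, 0.0542, 0.0483, 0.0063, 0.0284, -1], [0.3548, 0.7945, 0.0542, 0.0483, 0.0063, 0.0284, -1], [0.3548, 0.7945, 0.0542, 0.0483, 0.0063, 0.0284, -1], [0.3548, 0.7945, 0.0542, 0.0483, 0.0063, 0.0284, -1], [0.3548, 0.7945, 0.0542, 0.0483, 0.0063, 0.0284, -1]]]'

```text
time_s: 41.65
ee_pos: [0.491, -0.3286, 0.25]
eef_rot: [-2.749, -0.005, -0.371]
force: [0.4, 0.5, 0.4]
grip_width: 0.0102
grip_force: 20.0
```

>>> play_rows --motion '[[[0.1, 0.17, 0.04, 0.0034, 0.0005, 0.002, -1], [0.2009, 0.3361, 0.088, 0.0069, 0.0009, 0.0041, -1], [0.2009, 0.3361, 0.088, 0.0069, 0.0009, 0.0041, -1], [0.2009, 0.3361, 0.088, 0.0069, 0.0009, 0.0041, -1], [0.2009, 0.3361, 0.088, 0.0069, 0.0009, 0.0041, -1], [0.2009, 0.3361, 0.088, 0.0069, 0.0009, 0.0041, -1], [0.2009, 0.3361, 0.088, 0.0069, 0.0009, 0.0041, -1]]]'

```text
time_s: 42.35
ee_pos: [0.5124, -0.4123, 0.2005]
eef_rot: [-2.708, -0.003, -0.398]
force: [0.1, -0.5, -1.6]
grip_width: 0.0097
grip_force: 20.0
```

```bash
python3 - <<'E'
from plan import *
commit();c=cam('wrist');keep(c,'w16');held(c)
legs([(tgt(NEST,1,.017)+fr(NEST)[2]*.0015,trot(NEST,-1))])
E
```

```text
meas-cmd mm [0.6 0.5 2.7] deg [-0.14  0.14 -0.14] cmd [ 0.5118 -0.4128  0.1978] t 42.35 q [-0.88  0.66  1.1   0.38  1.58  1.05] F [ 0.1 -0.5 -1.6]
held foot 75 [[0.0088, -0.0082, 0.0181], [0.0658, 0.0008, 0.0264], [0.066, 0.008, 0.0424]]
held tab 2528 [[-0.0324, -0.0087, -0.0188], [0.0102, 0.0001, -0.0135], [0.0432, 0.0087, 0.0092]]
[-0.0, -0.0, 0.452, 0.0, 0.0, -0.0] deg 0.0 rows>= 3 [[-0.81, 0.72, 1.27, 0.41, 1.36, 1.03]]
```

Same offset as before (0.066), so the same small correction applies.

>>> play_rows --motion '[[[-0.0032, 0, 0.06, 0, 0, 0, -1], [-0.0032, 0, 0.16, 0, 0, 0, -1], [-0.0032, 0, 0.26, 0, 0, 0, -1], [-0.0032, 0, 0.35, 0, 0, 0, -1], [-0.0032, 0, 0.4, 0, 0, 0, -1], [-0.0032, 0, 0.43, 0, 0, 0, -1], [-0.0032, 0, 0.445, 0, 0, 0, -1], [-0.0032, 0, 0.452, 0, 0, 0, -1], [-0.0032, 0, 0.457, 0, 0, 0, -1], [-0.0032, 0, 0.462, 0, 0, 0, -1]]]'

```text
time_s: 43.4
ee_pos: [0.5303, -0.3683, 0.0942]
eef_rot: [-2.707, -0.002, -0.399]
force: [-0.0, 0.4, 0.1]
grip_width: 0.0098
grip_force: 20.0
```

>>> play_rows --motion '[[[0, 0, 0, 0, 0, 0, -1], [0, 0, 0.002, 0, 0, 0, -1], [0, 0, 0.002, 0, 0, 0, -0.4], [0, 0, 0.002, 0, 0, 0, -0.4], [0, 0, 0.002, 0, 0, 0, -0.4], [0, 0, 0.002, 0, 0, 0, -0.4], [0, 0, 0.002, 0, 0, 0, -0.4], [0, 0, -0.08, 0, 0, 0, -0.4], [0, 0, -0.25, 0, 0, 0, -0.4], [0, 0, -0.43, 0, 0, 0, -0.4]]]'

```text
time_s: 44.4
ee_pos: [0.5122, -0.4096, 0.1918]
eef_rot: [-2.706, 0.001, -0.398]
force: [0.3, -0.9, -0.3]
grip_width: 0.0282
grip_force: 0.0
```

```bash
python3 - <<'E'
from plan import *
json.dump([[-0.0032,0,.462,0,0,0],[0,0,-.43,0,0,0]],open('legs.json','w'));commit()
s=cam('scene');[chk(s,i) for i in(3,2,1)]
m=down(np.radians(90));r0=trot(RACK,-1);r1=trot(NEST,-1)
legs([([.45,-.20,.28],sl(r1,m,.55)),([.46,.0,.28],sl(r1,m,.95)),([.50,.14,.27],sl(m,r0,.6)),(tgt(RACK,3,.13,RY[3]),r0),(tgt(RACK,3,.015,RY[3]),r0)])
E
```

```text
meas-cmd mm [-0.2 -0.1  1.3] deg [-0.02 -0.07 -0.02] cmd [ 0.5124 -0.4094  0.1905] t 44.4 q [-0.88  0.67  1.12  0.38  1.57  1.05] F [ 0.3 -0.9 -0.3]
cover 3 297 plane slopes deg [ 0.22 -2.68] n0 mm 4.15
  y [-0.0635  0.0617] -0.0009
  y [-0.0633  0.051 ] -0.0061
  top u 0.034 sil px 17
cover 2 370 plane slopes deg [ 0.2  -2.64] n0 mm 4.22
  y [-0.0644  0.0637] -0.0003
  y [-0.0517  0.05  ] -0.0009
  top u 0.0335 sil px 14
cover 1 440 plane slopes deg [ 0.16 -2.51] n0 mm 4.16
  y [-0.0635  0.0635] -0.0
  y [-0.0545  0.0621] 0.0038
  top u 0.0326 sil px 9
[-0.5553, -0.763, -0.0392, -0.0249, -0.0375, -0.1693] deg 63.1 rows>= 8 [[-0.57, 0.21, 1.52, 0.17, 1.56, 0.29]]
[0.5339, -0.571, 0.1747, -0.0181, -0.0273, -0.1231] deg 45.9 rows>= 6 [[-0.09, 0.06, 1.67, 0.02, 1.42, 0.0]]
[0.5719, 0.106, 0.0503, 0.0303, -0.0395, -0.1658] deg 62.3 rows>= 8 [[0.31, 0.3, 1.44, -0.23, 1.56, -0.63]]
[0.2197, 0.4315, 0.1652, 0.0215, -0.0223, -0.1008] deg 38.0 rows>= 5 [[0.54, 0.49, 1.38, -0.38, 1.5, -1.0]]
[-0.0001, -0.0001, 0.46, 0.0, -0.0, 0.0] deg 0.0 rows>= 3 [[0.46, 0.54, 1.56, -0.42, 1.26, -0.97]]
```

>>> play_rows --motion '[[[-0.5553, -0.763, -0.0392, -0.0249, -0.0375, -0.1693, -0.4], [-0.5553, -0.763, -0.0392, -0.0249, -0.0375, -0.1693, -0.4], [-0.5553, -0.763, -0.0392, -0.0249, -0.0375, -0.1693, -0.4], [-0.5553, -0.763, -0.0392, -0.0249, -0.0375, -0.1693, -0.4], [-0.5553, -0.763, -0.0392, -0.0249, -0.0375, -0.1693, -0.4], [-0.5553, -0.763, -0.0392, -0.0249, -0.0375, -0.1693, -0.4], [-0.5553, -0.763, -0.0392, -0.0249, -0.0375, -0.1693, -0.4], [-0.5553, -0.763, -0.0392, -0.0249, -0.0375, -0.1693, -0.4], [-0.5553, -0.763, -0.0392, -0.0249, -0.0375, -0.1693, -0.4], [-0.5553, -0.763, -0.0392, -0.0249, -0.0375, -0.1693, -0.4]]]'

```text
time_s: 45.45
ee_pos: [0.4501, -0.2001, 0.2803]
eef_rot: [-2.95, -0.116, 0.684]
force: [0.4, 0.6, 0.1]
grip_width: 0.0282
grip_force: 0.0
```

>>> play_rows --motion '[[[0.5339, -0.571, 0.1747, -0.0181, -0.0273, -0.1231, -0.4], [0.5339, -0.571, 0.1747, -0.0181, -0.0273, -0.1231, -0.4], [0.5339, -0.571, 0.1747, -0.0181, -0.0273, -0.1231, -0.4], [0.5339, -0.571, 0.1747, -0.0181, -0.0273, -0.1231, -0.4], [0.5339, -0.571, 0.1747, -0.0181, -0.0273, -0.1231, -0.4], [0.5339, -0.571, 0.1747, -0.0181, -0.0273, -0.1231, -0.4], [0.5339, -0.571, 0.1747, -0.0181, -0.0273, -0.1231, -0.4], [0.5339, -0.571, 0.1747, -0.0181, -0.0273, -0.1231, -0.4]]]'

```text
time_s: 46.25
ee_pos: [0.4601, -0.0003, 0.2801]
eef_rot: [-3.126, -0.02, 1.471]
force: [-0.0, -0.4, 0.2]
grip_width: 0.0285
grip_force: 0.0
```

>>> play_rows --motion '[[[0.5719, 0.106, 0.0503, 0.0303, -0.0395, -0.1658, -0.4], [0.5719, 0.106, 0.0503, 0.0303, -0.0395, -0.1658, -0.4], [0.5719, 0.106, 0.0503, 0.0303, -0.0395, -0.1658, -0.4], [0.5719, 0.106, 0.0503, 0.0303, -0.0395, -0.1658, -0.4], [0.5719, 0.106, 0.0503, 0.0303, -0.0395, -0.1658, -0.4], [0.5719, 0.106, 0.0503, 0.0303, -0.0395, -0.1658, -0.4], [0.5719, 0.106, 0.0503, 0.0303, -0.0395, -0.1658, -0.4], [0.5719, 0.106, 0.0503, 0.0303, -0.0395, -0.1658, -0.4], [0.5719, 0.106, 0.0503, 0.0303, -0.0395, -0.1658, -0.4], [0.5719, 0.106, 0.0503, 0.0303, -0.0395, -0.1658, -0.4]]]'

```text
time_s: 47.25
ee_pos: [0.5002, 0.1395, 0.2698]
eef_rot: [-2.875, 0.09, 2.535]
force: [-0.0, 0.2, 0.2]
grip_width: 0.0283
grip_force: 0.0
```

>>> play_rows --motion '[[[0.2197, 0.4315, 0.1652, 0.0215, -0.0223, -0.1008, -0.4], [0.2197, 0.4315, 0.1652, 0.0215, -0.0223, -0.1008, -0.4], [0.2197, 0.4315, 0.1652, 0.0215, -0.0223, -0.1008, -0.4], [0.2197, 0.4315, 0.1652, 0.0215, -0.0223, -0.1008, -0.4], [0.2197, 0.4315, 0.1652, 0.0215, -0.0223, -0.1008, -0.4], [0.2197, 0.4315, 0.1652, 0.0215, -0.0223, -0.1008, -0.4], [0.2197, 0.4315, 0.1652, 0.0215, -0.0223, -0.1008, -0.4], [0.2197, 0.4315, 0.1652, 0.0215, -0.0223, -0.1008, -0.4], [0.2197, 0.4315, 0.1652, 0.0215, -0.0223, -0.1008, -0.4]]]'

```text
time_s: 48.15
ee_pos: [0.513, 0.2438, 0.1971]
eef_rot: [-2.705, 0.001, -3.103]
force: [0.7, 0.1, 0.0]
grip_width: 0.0284
grip_force: 0.0
```

```bash
python3 - <<'E'
from plan import *
l=json.load(open('legs.json'));json.dump(l[:4],open('legs.json','w'));commit()
chkr(cam('wrist'),3,RY[3])
legs([(tgt(RACK,3,.015,RY[3]),trot(RACK,-1))])
E
```

```text
meas-cmd mm [ 0.2 -0.5  0. ] deg [ 0.04 -0.    0.11] cmd [0.5128 0.2443 0.1971] t 48.15 q [ 0.54  0.49  1.37 -0.38  1.5  -0.99] F [0.7 0.1 0. ]
  y 61 [-0.0643  0.0384] -0.013 n [-0.0109 -0.008   0.0052]
  y 228 [-0.0522  0.0536] 0.0007 n [-0.0109 -0.008   0.0017]
[-0.0001, -0.0001, 0.46, 0.0, -0.0, 0.0] deg 0.0 rows>= 3 [[0.46, 0.54, 1.56, -0.42, 1.26, -0.97]]
```

>>> play_rows --motion '[[[0, 0, 0.08, 0, 0, 0, -0.4], [0, 0, 0.18, 0, 0, 0, -0.4], [0, 0, 0.28, 0, 0, 0, -0.4], [0, 0, 0.38, 0, 0, 0, -0.4], [0, 0, 0.44, 0, 0, 0, -0.4], [0, 0, 0.46, 0, 0, 0, -0.4], [0, 0, 0.46, 0, 0, 0, -0.4], [0, 0, 0.46, 0, 0, 0, -1], [0, 0, 0.46, 0, 0, 0, -1], [0, 0, 0.46, 0, 0, 0, -1]]]'

```text
time_s: 49.2
ee_pos: [0.515, 0.1959, 0.0934]
eef_rot: [-2.705, 0.001, -3.101]
force: [-0.6, 0.5, 3.0]
grip_width: 0.01
grip_force: 20.0
```

>>> play_rows --motion '[[[0, 0, 0, 0, 0, 0, -1], [0, 0, 0, 0, 0, 0, -1], [0, 0, 0, 0, 0, 0, -1], [0, 0, -0.04, 0, 0, 0, -1], [0, 0, -0.12, 0, 0, 0, -1], [0, 0, -0.24, 0, 0, 0, -1], [0, 0, -0.36, 0, 0, 0, -1], [0, 0, -0.44, 0, 0, 0, -1]]]'

```text
time_s: 50.0
ee_pos: [0.5129, 0.243, 0.1947]
eef_rot: [-2.705, 0.001, -3.101]
force: [1.1, -1.0, -0.5]
grip_width: 0.0098
grip_force: 20.0
```

```bash
python3 - <<'E'
from plan import *
json.dump([[0,0,.46,0,0,0],[0,0,-.44,0,0,0]],open('legs.json','w'));commit()
m=down(np.radians(90));r0=trot(RACK,-1);r1=trot(NEST,-1);n=fr(NEST)[2]
legs([([.47,.10,.28],sl(r0,m,.65)),([.44,-.12,.28],sl(m,r1,.3)),([.44,-.33,.26],sl(m,r1,.92)),(tgt(NEST,0,.13)+n*.0015,r1)])
E
```

```text
meas-cmd mm [0.  0.8 2.1] deg [ 0.02 -0.1   0.01] cmd [0.5129 0.2422 0.1926] t 50.0 q [ 0.54  0.49  1.38 -0.38  1.49 -1.  ] F [ 1.1 -1.  -0.5]
[0.1941, -0.6567, -0.0796, -0.0349, 0.0363, 0.1638] deg 61.7 rows>= 8 [[0.2, 0.17, 1.56, -0.13, 1.52, -0.34]]
[-0.6789, -0.5555, 0.1392, -0.0052, 0.0493, 0.178] deg 66.5 rows>= 8 [[-0.41, 0.1, 1.64, 0.12, 1.5, 0.16]]
[-0.7039, 0.4633, -0.0425, 0.0281, 0.0423, 0.1908] deg 71.1 rows>= 9 [[-0.86, 0.38, 1.38, 0.35, 1.6, 0.92]]
[0.3071, 0.5884, 0.0263, 0.0036, 0.0054, 0.0246] deg 9.2 rows>= 4 [[-0.96, 0.77, 0.94, 0.37, 1.67, 1.0]]
```

>>> play_rows --motion '[[[0.1941, -0.6567, -0.0796, -0.0349, 0.0363, 0.1638, -1], [0.1941, -0.6567, -0.0796, -0.0349, 0.0363, 0.1638, -1], [0.1941, -0.6567, -0.0796, -0.0349, 0.0363, 0.1638, -1], [0.1941, -0.6567, -0.0796, -0.0349, 0.0363, 0.1638, -1], [0.1941, -0.6567, -0.0796, -0.0349, 0.0363, 0.1638, -1], [0.1941, -0.6567, -0.0796, -0.0349, 0.0363, 0.1638, -1], [0.1941, -0.6567, -0.0796, -0.0349, 0.0363, 0.1638, -1], [0.1941, -0.6567, -0.0796, -0.0349, 0.0363, 0.1638, -1], [0.1941, -0.6567, -0.0796, -0.0349, 0.0363, 0.1638, -1], [0.1941, -0.6567, -0.0796, -0.0349, 0.0363, 0.1638, -1]]]'

```text
time_s: 51.0
ee_pos: [0.4699, 0.1001, 0.28]
eef_rot: [-2.995, 0.085, 2.136]
force: [0.7, -0.3, -0.8]
grip_width: 0.0099
grip_force: 20.0
```

>>> play_rows --motion '[[[-0.6789, -0.5555, 0.1392, -0.0052, 0.0493, 0.178, -1], [-0.6789, -0.5555, 0.1392, -0.0052, 0.0493, 0.178, -1], [-0.6789, -0.5555, 0.1392, -0.0052, 0.0493, 0.178, -1], [-0.6789, -0.5555, 0.1392, -0.0052, 0.0493, 0.178, -1], [-0.6789, -0.5555, 0.1392, -0.0052, 0.0493, 0.178, -1], [-0.6789, -0.5555, 0.1392, -0.0052, 0.0493, 0.178, -1], [-0.6789, -0.5555, 0.1392, -0.0052, 0.0493, 0.178, -1], [-0.6789, -0.5555, 0.1392, -0.0052, 0.0493, 0.178, -1], [-0.6789, -0.5555, 0.1392, -0.0052, 0.0493, 0.178, -1], [-0.6789, -0.5555, 0.1392, -0.0052, 0.0493, 0.178, -1]]]'

```text
time_s: 52.0
ee_pos: [0.4401, -0.12, 0.2802]
eef_rot: [-3.026, -0.095, 0.989]
force: [0.4, -0.3, -1.1]
grip_width: 0.0101
grip_force: 20.0
```

>>> play_rows --motion '[[[-0.7039, 0.4633, -0.0425, 0.0281, 0.0423, 0.1908, -1], [-0.7039, 0.4633, -0.0425, 0.0281, 0.0423, 0.1908, -1], [-0.7039, 0.4633, -0.0425, 0.0281, 0.0423, 0.1908, -1], [-0.7039, 0.4633, -0.0425, 0.0281, 0.0423, 0.1908, -1], [-0.7039, 0.4633, -0.0425, 0.0281, 0.0423, 0.1908, -1], [-0.7039, 0.4633, -0.0425, 0.0281, 0.0423, 0.1908, -1], [-0.7039, 0.4633, -0.0425, 0.0281, 0.0423, 0.1908, -1], [-0.7039, 0.4633, -0.0425, 0.0281, 0.0423, 0.1908, -1], [-0.7039, 0.4633, -0.0425, 0.0281, 0.0423, 0.1908, -1], [-0.7039, 0.4633, -0.0425, 0.0281, 0.0423, 0.1908, -1]]]'

```text
time_s: 53.0
ee_pos: [0.4402, -0.3299, 0.2603]
eef_rot: [-2.732, -0.033, -0.24]
force: [-0.1, 0.3, -0.7]
grip_width: 0.0097
grip_force: 20.0
```

>>> play_rows --motion '[[[0.1, 0.2, 0.0, 0.0036, 0.0054, 0.0246, -1], [0.2, 0.4, 0.0, 0.0036, 0.0054, 0.0246, -1], [0.3071, 0.5884, 0.0263, 0.0036, 0.0054, 0.0246, -1], [0.3071, 0.5884, 0.0263, 0.0036, 0.0054, 0.0246, -1], [0.3071, 0.5884, 0.0263, 0.0036, 0.0054, 0.0246, -1], [0.3071, 0.5884, 0.0263, 0.0036, 0.0054, 0.0246, -1], [0.3071, 0.5884, 0.0263, 0.0036, 0.0054, 0.0246, -1], [0.3071, 0.5884, 0.0263, 0.0036, 0.0054, 0.0246, -1], [0.3071, 0.5884, 0.0263, 0.0036, 0.0054, 0.0246, -1]]]'

```text
time_s: 53.9
ee_pos: [0.4849, -0.4771, 0.1996]
eef_rot: [-2.707, -0.002, -0.397]
force: [0.1, -0.0, -1.1]
grip_width: 0.01
grip_force: 20.0
```

```bash
python3 - <<'E'
from plan import *
commit();c=cam('wrist');keep(c,'w17');held(c)
legs([(tgt(NEST,0,.017)+fr(NEST)[2]*.0015,trot(NEST,-1))])
E
```

```text
meas-cmd mm [0.3 0.2 1.8] deg [-0.11  0.08 -0.1 ] cmd [ 0.4846 -0.4773  0.1977] t 53.9 q [-0.96  0.75  0.97  0.37  1.66  0.99] F [ 0.1 -0.  -1.1]
held foot 77 [[0.0083, -0.0081, 0.0182], [0.0652, 0.0009, 0.025], [0.0655, 0.0082, 0.0426]]
held tab 2513 [[-0.0326, -0.0087, -0.0191], [0.0102, 0.0003, -0.0134], [0.0425, 0.0086, 0.0087]]
[0.0, -0.0001, 0.452, 0.0, 0.0, 0.0] deg 0.0 rows>= 3 [[-0.9, 0.79, 1.15, 0.38, 1.43, 0.97]]
```

>>> play_rows --motion '[[[-0.002, 0, 0.06, 0, 0, 0, -1], [-0.002, 0, 0.16, 0, 0, 0, -1], [-0.002, 0, 0.26, 0, 0, 0, -1], [-0.002, 0, 0.35, 0, 0, 0, -1], [-0.002, 0, 0.4, 0, 0, 0, -1], [-0.002, 0, 0.43, 0, 0, 0, -1], [-0.002, 0, 0.445, 0, 0, 0, -1], [-0.002, 0, 0.452, 0, 0, 0, -1], [-0.002, 0, 0.457, 0, 0, 0, -1], [-0.002, 0, 0.462, 0, 0, 0, -1]]]'

```text
time_s: 54.95
ee_pos: [0.5033, -0.4329, 0.0943]
eef_rot: [-2.707, -0.002, -0.399]
force: [-0.4, 0.1, -0.7]
grip_width: 0.0099
grip_force: 20.0
```

>>> play_rows --motion '[[[0, 0, 0, 0, 0, 0, -1], [0, 0, 0.002, 0, 0, 0, -1], [0, 0, 0.002, 0, 0, 0, -0.4], [0, 0, 0.002, 0, 0, 0, -0.4], [0, 0, 0.002, 0, 0, 0, -0.4], [0, 0, 0.002, 0, 0, 0, -0.4], [0, 0, 0.002, 0, 0, 0, -0.4], [0, 0, -0.08, 0, 0, 0, -0.4], [0, 0, -0.25, 0, 0, 0, -0.4], [0, 0, -0.43, 0, 0, 0, -0.4]]]'

```text
time_s: 55.95
ee_pos: [0.4853, -0.4741, 0.1919]
eef_rot: [-2.706, 0.001, -0.398]
force: [0.2, -0.4, 0.7]
grip_width: 0.0281
grip_force: 0.0
```

```bash
python3 - <<'E'
from plan import *
json.dump([[-0.002,0,.462,0,0,0],[0,0,-.43,0,0,0]],open('legs.json','w'));commit()
legs([([.43,-.40,.28],sl(trot(NEST,-1),down(0),.8)),([.40,-.2,.29],down(.2))])
E
```

```text
meas-cmd mm [-0.2 -0.1  1.4] deg [-0.01 -0.07 -0.02] cmd [ 0.4855 -0.474   0.1905] t 55.95 q [-0.96  0.75  0.98  0.37  1.65  0.99] F [ 0.2 -0.4  0.7]
[-0.3194, -0.3206, -0.2456, -0.0548, -0.0111, -0.0499] deg 27.0 rows>= 4 [[-0.84, 0.39, 1.27, 0.07, 1.53, 0.8]]
[-0.1824, -0.7887, 0.0258, -0.0134, -0.0041, -0.0443] deg 16.7 rows>= 5 [[-0.55, 0.02, 1.69, -0.0, 1.43, 0.83]]
```

>>> play_rows --motion '[[[-0.05, -0.05, -0.15, 0, 0, 0, 0], [-0.3194, -0.3206, -0.2456, -0.0548, -0.0111, -0.0499, 0], [-0.3194, -0.3206, -0.2456, -0.0548, -0.0111, -0.0499, 0], [-0.3194, -0.3206, -0.2456, -0.0548, -0.0111, -0.0499, 0], [-0.3194, -0.3206, -0.2456, -0.0548, -0.0111, -0.0499, 0], [-0.3194, -0.3206, -0.2456, -0.0548, -0.0111, -0.0499, 0]]]'

```text
time_s: 56.55
ee_pos: [0.4304, -0.3997, 0.2805]
eef_rot: [-3.054, -0.014, -0.08]
force: [-0.3, -0.5, 0.1]
grip_width: 0.0472
grip_force: 0.0
```

>>> play_rows --motion '[[[-0.1824, -0.7887, 0.0258, -0.0134, -0.0041, -0.0443, 0], [-0.1824, -0.7887, 0.0258, -0.0134, -0.0041, -0.0443, 0], [-0.1824, -0.7887, 0.0258, -0.0134, -0.0041, -0.0443, 0], [-0.1824, -0.7887, 0.0258, -0.0134, -0.0041, -0.0443, 0], [-0.1824, -0.7887, 0.0258, -0.0134, -0.0041, -0.0443, 0], [-0.1824, -0.7887, 0.0258, -0.0134, -0.0041, -0.0443, 0], [-0.1824, -0.7887, 0.0258, -0.0134, -0.0041, -0.0443, 0], [-0.1824, -0.7887, 0.0258, -0.0134, -0.0041, -0.0443, 0], [-0.1824, -0.7887, 0.0258, -0.0134, -0.0041, -0.0443, 0], [-0.1824, -0.7887, 0.0258, -0.0134, -0.0041, -0.0443, 0]]]'

```text
time_s: 57.55
ee_pos: [0.4001, -0.2007, 0.2901]
eef_rot: [3.141, 0.001, 0.199]
force: [0.0, 0.1, 0.0]
grip_width: 0.0471
grip_force: 0.0
```

```bash
python3 - <<'E'
from plan import *
commit();c=cam('wrist');keep(c,'w18');s=cam('scene');keep(s,'s18')
for k in(c,s): [chk(k,i) for i in range(4)]
for k in(c,s):
    W=world(k);x,y,z=W[...,0],W[...,1],W[...,2]
    q=(x>.35)&(x<.68)&(abs(y)<.12)&(z>.0145)&(z<.03);P=W[q];print('gauge',len(P),P.mean(0).round(4),cv2.minAreaRect(P[:,:2].astype(np.float32)))
im=np.zeros((600,800,3),np.uint8);im[:300,:480]=cv2.resize(c['frame'],(480,300));a=cv2.resize(s['frame'][120:320,180:380],(600,600));im[:,480:]=a[:,:320]
im[300:,:480]=cv2.resize(c['frame'][:200,320:],(480,300))
cv2.imwrite('pics/f18.png',im[...,::-1])
E
```

```text
meas-cmd mm [ 0.1 -0.7  0.1] deg [-0.04 -0.02  0.05] cmd [ 0.4  -0.2   0.29] t 57.55 q [-0.55  0.02  1.69 -0.    1.43  0.83] F [0.  0.1 0. ]
cover 0 4080 plane slopes deg [-0.02 -2.12] n0 mm 4.61
  y [-0.0639  0.0646] 0.0003
  y [-0.0412  0.0416] 0.0002
  top u 0.0294 sil px 62
cover 1 3747 plane slopes deg [-0.06 -2.27] n0 mm 4.57
  y [-0.0638  0.0645] 0.0003
  y [-0.0409  0.0416] 0.0004
  top u 0.0295 sil px 56
cover 2 3353 plane slopes deg [-0.04 -2.49] n0 mm 4.54
  y [-0.0639  0.0643] 0.0002
  y [-0.0415  0.0414] -0.0001
  top u 0.0296 sil px 49
cover 3 2244 plane slopes deg [-0.46 -2.8 ] n0 mm 4.59
  y [-0.0347  0.064 ] 0.0146
  y [-0.033  0.041] 0.004
  top u 0.0301 sil px 14
cover 0 524 plane slopes deg [ 0.08 -2.21] n0 mm 4.16
  y [-0.0635  0.0656] 0.0011
  y [-0.0481  0.0572] 0.0045
  top u 0.0329 sil px 8
cover 1 439 plane slopes deg [ 0.11 -2.43] n0 mm 4.23
  y [-0.0642  0.064 ] -0.0001
  y [-0.0557  0.0528] -0.0014
  top u 0.0335 sil px 8
cover 2 362 plane slopes deg [ 0.13 -2.36] n0 mm 4.22
  y [-0.0634  0.0644] 0.0005
  y [-0.0598  0.0532] -0.0033
  top u 0.0329 sil px 9
cover 3 297 plane slopes deg [ 0.12 -2.78] n0 mm 4.16
  y [-0.0648  0.0622] -0.0013
  y [-0.0609  0.0505] -0.0052
  top u 0.033 sil px 14
gauge 1420 [0.5233 0.0104 0.0192] ((0.5328446626663208, 0.012972638942301273), (0.1128704845905304, 0.026546984910964966), 9.61897087097168)
gauge 251 [0.536  0.0119 0.0196] ((0.5483560562133789, 0.015479368157684803), (0.14989693462848663, 0.02959238737821579), 9.231917381286621)
```

View pics/f18.png

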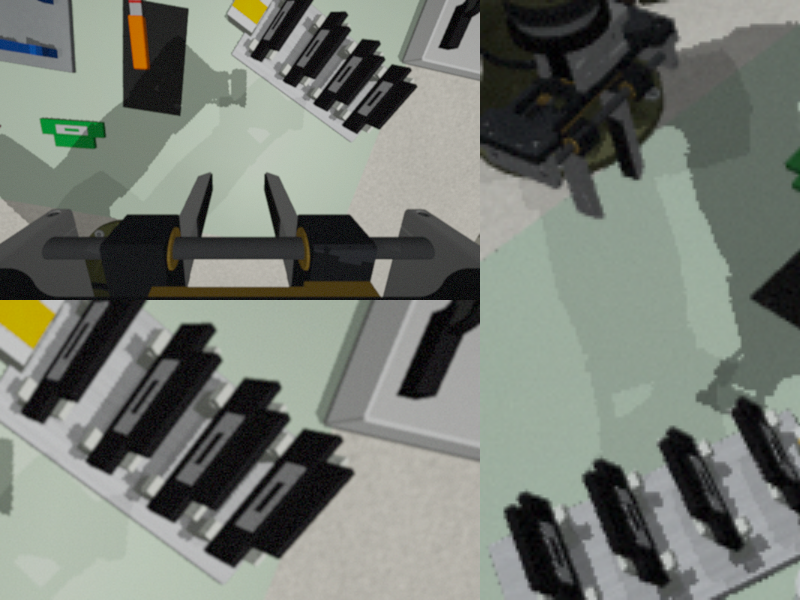

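```bash
python3 - <<'E'
from plan import *
legs([([.52,.0109,.16],down(np.radians(9.4)))])
E
```

```text
[0.6381, -0.7315, 0.5199, 0.0, 0.0, 0.0057] deg 2.1 rows>= 6 [[-0.05, 0.28, 1.7, 0.0, 1.16, 1.36]]
```

>>> play_rows --motion '[[[0.6381, -0.7315, 0.3, 0, 0, 0.0057, 0.4], [0.6381, -0.7315, 0.3, 0, 0, 0.0057, 0.4], [0.6381, -0.7315, 0.3, 0, 0, 0.0057, 0.4], [0.6381, -0.7315, 0.3, 0, 0, 0.0057, 0.4], [0.6381, -0.7315, 0.4, 0, 0, 0.0057, 0.4], [0.6381, -0.7315, 0.5199, 0, 0, 0.0057, 0.4], [0.6381, -0.7315, 0.5199, 0, 0, 0.0057, 0.4], [0.6381, -0.7315, 0.5199, 0, 0, 0.0057, 0.4], [0.6381, -0.7315, 0.5199, 0, 0, 0.0057, 0.4], [0.6381, -0.7315, 0.5199, 0, 0, 0.0057, 0.4]]]'

```text
time_s: 58.65
ee_pos: [0.5206, 0.0097, 0.1621]
eef_rot: [3.14, -0.003, 0.163]
force: [0.3, 0.4, 0.7]
grip_width: 0.0657
grip_force: 0.0
```

```bash
python3 - <<'E'
from plan import *
commit();c=cam('wrist');keep(c,'w19');W=world(c);p,r=pose();L=r.inv().apply(W.reshape(-1,3)-p).reshape(W.shape);z=W[...,2]
for a,b,nm in((.015,.03,'handle'),(.008,.0148,'blade')):
    q=(abs(L[...,0])<.14)&(abs(L[...,1])<.03)&(z>a)&(z<b);P=L[q];print(nm,len(P),cv2.minAreaRect(P[:,:2].astype(np.float32)),np.percentile(P[:,0],[.5,99.5]).round(4))
P=L[(abs(L[...,0])<.14)&(abs(L[...,1])<.03)&(z>.008)&(z<.03)]
k=np.polyfit(P[:,0],P[:,1],1);print(np.degrees(np.arctan(k[0])),k[1])
E
```

```text
meas-cmd mm [ 0.6 -1.2  2.1] deg [-0.11  0.18  0.06] cmd [0.52   0.0109 0.16  ] t 58.65 q [-0.05  0.29  1.68 -0.    1.16  1.36] F [0.3 0.4 0.7]
handle 1796 ((0.029640890657901764, -0.0029336363077163696), (0.025922365486621857, 0.14545941352844238), 88.57694244384766) [-0.0423  0.0454]
blade 1113 ((0.07511291652917862, -0.0016341516748070717), (0.06125163659453392, 0.02380511164665222), 0.6783467531204224) [0.0457 0.1056]
-0.7053132850869488 -0.0019392632247049795
```

```bash
python3 - <<'E'
from plan import *
g=down(np.radians(10.2));h=down(np.radians(2.4))
legs([([.521,.0115,.0249],g),([.482,-.0133,.05],h),([.482,-.0133,.0252],h)])
E
```

```text
[0.0044, -0.0017, 0.5404, 0.0, 0.0, -0.0022] deg 0.8 rows>= 3 [[-0.05, 0.46, 1.81, 0.0, 0.87, 1.34]]
[-0.1711, 0.07, -0.1004, 0.0, 0.0, 0.0217] deg 7.8 rows>= 2 [[-0.1, 0.34, 1.91, -0.0, 0.89, 1.43]]
[-0.0, 0.0, 0.0992, 0.0, 0.0, -0.0] deg 0.0 rows>= 1 [[-0.1, 0.38, 1.92, -0.0, 0.84, 1.43]]
```

>>> play_rows --motion '[[[0.0044, -0.0017, 0.15, 0, 0, -0.0022, 0.4], [0.0044, -0.0017, 0.3, 0, 0, -0.0022, 0.4], [0.0044, -0.0017, 0.42, 0, 0, -0.0022, 0.4], [0.0044, -0.0017, 0.5, 0, 0, -0.0022, 0.4], [0.0044, -0.0017, 0.53, 0, 0, -0.0022, 0.4], [0.0044, -0.0017, 0.5404, 0, 0, -0.0022, 0.4], [0.0044, -0.0017, 0.5404, 0, 0, -0.0022, -1], [0.0044, -0.0017, 0.5404, 0, 0, -0.0022, -1], [0.0044, -0.0017, 0.5404, 0, 0, -0.0022, -1], [0.0044, -0.0017, 0.5404, 0, 0, -0.0022, -1]]]'

```text
time_s: 59.7
ee_pos: [0.5214, 0.0111, 0.0256]
eef_rot: [3.14, -0.001, 0.178]
force: [0.6, -0.2, 0.4]
grip_width: 0.0374
grip_force: 0.0
```

>>> play_rows --motion '[[[0, 0, 0, 0, 0, 0, -1], [0, 0, 0, 0, 0, 0, -1], [0, 0, 0, 0, 0, 0, -1], [0, 0, 0, 0, 0, 0, -1], [0, 0, 0, 0, 0, 0, -1]]]'

```text
time_s: 60.2
ee_pos: [0.5212, 0.0111, 0.0252]
eef_rot: [3.14, -0.0, 0.178]
force: [-1.6, 1.5, 5.5]
grip_width: 0.0258
grip_force: 20.0
```

>>> play_rows --motion '[[[0, 0, -0.06, 0, 0, 0, -1], [-0.05, 0.02, -0.1004, 0, 0, 0.007, -1], [-0.1, 0.04, -0.1004, 0, 0, 0.014, -1], [-0.1711, 0.07, -0.1004, 0, 0, 0.0217, -1], [-0.1711, 0.07, -0.1004, 0, 0, 0.0217, -1], [-0.1711, 0.07, -0.06, 0, 0, 0.0217, -1], [-0.1711, 0.07, -0.02, 0, 0, 0.0217, -1], [-0.1711, 0.07, -0.0012, 0, 0, 0.0217, -1], [-0.1711, 0.07, 0.0005, 0, 0, 0.0217, -1], [-0.1711, 0.07, 0.0005, 0, 0, 0.0217, -1]]]'

```text
time_s: 61.2
ee_pos: [0.4822, -0.0135, 0.0243]
eef_rot: [3.14, 0.001, 0.042]
force: [0.8, 0.2, -1.4]
grip_width: 0.0258
grip_force: 20.0
```

>>> play_rows --motion '[[[0, 0, 0, 0, 0, 0, -1], [0, 0, 0, 0, 0, 0, 0], [0, 0, 0, 0, 0, 0, 0], [0, 0, 0, 0, 0, 0, 0], [0, 0, 0, 0, 0, 0, 0], [0, 0, 0, 0, 0, 0, 0], [0, 0, 0, 0, 0, 0, 0], [0, 0, -0.1, 0, 0, 0, 0], [0, 0, -0.4, 0, 0, 0, 0], [0, 0, -0.7, 0, 0, 0, 0]]]'

```text
time_s: 62.2
ee_pos: [0.4815, -0.0135, 0.1512]
eef_rot: [3.14, 0.002, 0.042]
force: [0.5, -0.2, -1.3]
grip_width: 0.0472
grip_force: 0.0
```

>>> play_rows --motion '[[[-0.4, 0, -0.2, 0, 0, 0, 0], [-0.4, 0, -0.2, 0, 0, 0, 0], [-0.4, 0, -0.2, 0, 0, 0, 0], [-0.4, 0, -0.2, 0, 0, 0, 0], [-0.4, 0, -0.2, 0, 0, 0, 0], [-0.4, 0, -0.2, 0, 0, 0, 0]]]'

```text
time_s: 62.8
ee_pos: [0.3826, -0.0177, 0.1993]
eef_rot: [3.14, 0.001, 0.042]
force: [0.5, 0.5, -0.5]
grip_width: 0.0468
grip_force: 0.0
```

```bash
python3 - <<'E'
from plan import *
c=cam('wrist');keep(c,'w20');s=cam('scene');keep(s,'s20')
for k in(c,s):
    W=world(k);x,y,z=W[...,0],W[...,1],W[...,2]
    q=(x>.35)&(x<.68)&(abs(y)<.12)&(z>.008)&(z<.03);P=W[q];print('gauge',len(P),P.mean(0).round(4),cv2.minAreaRect(P[:,:2].astype(np.float32)),np.percentile(P[:,2],[5,50,95]).round(4))
[chk(s,i) for i in range(4)]
cv2.imwrite('pics/s20v.png',s['frame'][...,::-1])
E
```

```text
gauge 3028 [ 0.5061 -0.0107  0.017 ] ((0.44988778233528137, 0.01668601483106613), (0.0892154723405838, 0.26849836111068726), 63.16060256958008) [0.012  0.0187 0.0206]
gauge 351 [ 0.505  -0.0144  0.0174] ((0.4749723970890045, 0.012523569166660309), (0.2415432333946228, 0.16452302038669586), 2.1972577571868896) [0.0089 0.0179 0.024 ]
cover 0 526 plane slopes deg [ 0.02 -2.39] n0 mm 4.29
  y [-0.0647  0.065 ] 0.0002
  y [-0.0456  0.042 ] -0.0018
  top u 0.0327 sil px 13
cover 1 440 plane slopes deg [ 0.01 -2.49] n0 mm 4.21
  y [-0.0638  0.065 ] 0.0006
  y [-0.0561  0.0564] 0.0001
  top u 0.0328 sil px 14
cover 2 363 plane slopes deg [ 0.04 -2.67] n0 mm 4.18
  y [-0.0637  0.0643] 0.0003
  y [-0.0558  0.0462] -0.0048
  top u 0.034 sil px 8
cover 3 296 plane slopes deg [ 0.14 -2.58] n0 mm 4.15
  y [-0.0638  0.0623] -0.0007
  y [-0.0598  0.0608] 0.0005
  top u 0.033 sil px 13
```

View pics/s20v.png

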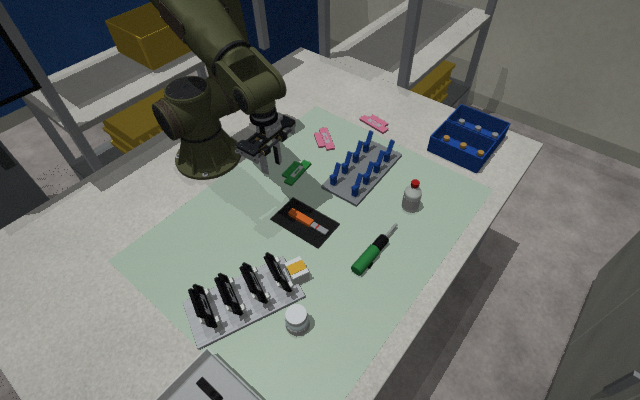

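The picture shows the rack empty (365,165), four covers seated in the nest (240,290), the gauge central on its pad (308,220), and everything else in place. I'm handing in.

```bash
python3 -c "
from station import workorder
print(workorder.hand_in())"
```

```text
the job is handed in; nothing more can be done
None
```

The job is handed in at about 63 s of the 210 s: the gap was checked with the gauge, the gauge lies flat mid-pad (it was knocked aside later and I re-laid it), and all four covers sit centred in the nest, badges out, two of them turned over; the hand-in returned no verdict.

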